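# Put the tongs away and click the steriliser case shut

### The arm

A 6-joint arm with a two-finger parallel gripper is mounted at the origin on the work surface. World frame = base frame: x ahead of the robot, y to its left, z up, the work surface at z = 0. Lengths are in m, angles in rad, forces in N, time in s.
With the tool pointing down it reaches from about 0.275 to 0.975 m from the base axis. Payload 8.4 kg.
Tool frame: the origin (TCP) lies at the very end of the fingers, on their centre line; the grasp point (between the pads) lies 19 mm behind it; z points along the fingers, y is the direction in which the jaws open and shut (so a half turn about z gives the same grasp; the last joint's range is limited). The gripper opens to 92 mm and grips with 3 to 60 N. Pads are 20 mm wide; open, the fingers measure 128 mm over their backs; the gripper's body (75 mm by 189 mm) begins 69 mm behind the grasp point.
Start: joints at [1.316, 0.353, 1.633, -0, 1.155, -0.002], TCP at [0.156, 0.605, 0.215] pointing down, gripper open.
Joint ranges: [-2.63, 2.63], [-0.92, 2.1], [0.06, 2.66], [-1.3, 4.44], [0, 2.69], [-3.02, 3.02]. Speed limits (rad/s): [2.22, 2.22, 2.79, 3.14, 3.14, 3.14].

### API

Orientations are given as a unit quaternion [x, y, z, w].
In Python, from plant import manip gives the robot as it stands.
- The arm moves only by the shell command python3 -m pendant 'ROWS'. ROWS is JSON, a list of rows, each an object of numbers: "hand": the closure, from 0 (fully open) to 1 (shut); "dx", "dy", "dz": the shift along the tool's x, y, z normalised to -1 to 1, where 1 is 0.04 m; "roll": the turn about the tool's z normalised to -1 to 1, where 1 is 5 degrees. In form: [{"hand": .., "dx": .., "dy": .., "dz": .., "roll": ..}, ...]. A call has 1 to 5 rows; each row shifts and turns the pose as measured when the row begins, along the tool's axes as they then stand; what a row does not reach is not made up. A row lasts 1/10 s, in which the tool goes at most 50 mm and 8.59 degrees, less where a joint would pass 70% of its speed; a pose out of reach is approached as far as the arm can. A call with a number of a shift or a turn outside -1 to 1 is refused whole. A call with a gripper value outside its range is refused whole. The fingers move at their own pace and stop on an object; the grip force is fixed at half the most. Time passes only in rows, so rows that do not move let the fingers close. It gives the time, the measured TCP pose, the force and the opening at its end, in the units of the state.
- manip.observe(): the state, without advancing time (a new reading comes with each control period).
- manip.grab_frame(name): name is "scene" or "top"; returns a dict with "color" (480x640x3 uint8, red, green, blue), "camera_matrix" (3x3 intrinsics, pixels), "k1" (the pictures are not rectified: a ray, as slopes to the right and down, at radius r is drawn at 1 + k1 r^2 times it, then the intrinsics apply), "R" (3x3) and "t" (3): a world point X has camera coordinates R X + t. Camera axes: x right, y down, z forward; pixel columns grow to the right and rows downward; lengths in m; the calibration is good to about 2 mm. A picture is of the moment at which its call begins. There is no depth.
- manip.close_job(): hands the job in, once; it reports no verdict.
The state is a dict: "t": time; "qpos": joint angles; "qd": joint speeds; "effort": joint torques, N m; "position": TCP position; "tool_rot": TCP orientation; "contact_force": force on the tool from outside, world axes, zero at the start; "torque": the same for the moment, N m; "opening": finger opening in m.
Only numpy, scipy, OpenCV 4.12 (cv2) and the standard library are available. Lean on these libraries where they do the work, as an engineer would, in place of code of your own. Each camera call takes 0.05 s, during which the arm holds its last target.

### The job

Lay the steel tongs flat and lengthwise in the pulled-out tray of the white steriliser case and let go of them, push the tray fully home under the raised hood, then press the hood down past its catch until it clicks fully shut. Do not knock the wire shelf that stands over the case, and leave the bottles, teether, dispenser and cup where they are.

Things in the scene. Friction and masses are not known exactly. Their poses are not given: they have to be found in the camera images.
- tongs: stainless tongs lying flat on the black board (board top is 5 mm above the work surface). One rigid piece 130 mm long (own x, tips to +x), 26 mm wide (y), 16 mm high (z), 70 g; two straight arms joined by a rounded end. Origin: centre of the underside. Grip across the width near the middle. Either end may lie to the front in the tray.
- case: white plastic steriliser case fixed on the black board, 190 mm long (own x; front at x = -95 mm, facing the robot at -x), 114 mm wide (y), 72 mm high when shut. Origin: centre of the underside, on the board. Open front, raised hood over the front part, fixed roof behind x = +32 mm. Base side walls 58 mm high, 106 mm apart inside.
- rack: steel wire shelf over the case, fixed, axes parallel to the case's within 0.03 rad. Origin: on the board, middle of its foot. Bars 8 mm thick along y at height 265 mm, x = -92 (front bar), -46, 0, 46, 93 mm, y +/-160 mm; legs at y = +/-160, x = -75 and 93 mm. The front bar is over the hood's front edge: a gripper pointing straight down cannot press there; lean it back to the robot about 40 deg.
- tray (a joint): how far the grey tray is pulled out of the case towards the robot (case -x), m: 0 = fully home against its stop, 0.165 = fully out; starts at 0.15 to 0.165. Slides with about 1.5 N of friction and stays where left.
- tray_in (a point): centre of the tray's inner floor (floor top, 13 mm above the work surface); axes parallel to the case's. The inside is 150 mm (x) by 84 mm (y); side and back walls are 27 mm and the front wall 37 mm above this floor.
- tray_front (a point): centre of the outer front face of the tray (plain upright wall 90 mm wide, 40 mm high, this point 30 mm above the work surface); push it along case +x. At home this face lies 4 mm inside the front plane of the base, so fingers must go in between the base's side walls.
- hood (a joint): opening angle of the hood, rad: 0 = shut, grows as its front edge rises; starts at 0.3 to 0.5, at most 0.75. A stiff hinge (1 to 2 N at the front edge) holds it where it is left. Near 0.1 its side noses meet sprung catches; about 10 to 15 N at the front edge snaps it past them to 0, where it stays; less leaves it ajar.
- hood_hinge (a point): middle of the hood's hinge axis, case frame x = 30, z = 60 mm; the axis runs along case y. The point's frame turns with the hood.
- hood_press (a point): point on the upper face of the hood, on its midline, good for pressing: in the hood's frame 115 mm in front of the hinge and 12 mm above it; a thumb lip ends 22 mm further forward. Hood 114 mm wide; an apron at its front edge hangs 40 mm below the upper face and closes in front of the tray. The point's frame turns with the hood (z out of its face). Shut, the face is 72 mm above the board.
- bottle_a: coral baby bottle with white cap, 60 mm across, 150 mm tall, on the left; origin under its centre; bystander
- bottle_b: the same kind of bottle, at the right rear; origin under its centre; bystander
- teether: flat pale ring, 68 mm across, 16 mm thick, lying between tray and tongs; origin under its centre; bystander
- dispenser: small white push dispenser, 64 mm across, 130 mm tall, front left; origin under its centre; bystander
- cup: small white open cup, 68 mm across, 60 mm tall, front right; origin under its centre; bystander
Mind the look-alikes: they are no part of the job. Of the things like the tongs, leave any that is green; of the rest the smaller one is meant.

How it is judged:
By the outcome, as a careful person would: the job done as asked, in the order asked, and still so for the second after the job is handed in, with the robot touching nothing.
It also fails if it takes over 67 s, if anything falls off the work surface, if the arm or the gripper's body presses on something with over 40 N, if the wrist force passes 120 N, or if a joint passes its speed limit or range.

## Working session

There is one attempt and no reset: what is moved stays moved. The work goes in short steps, Python scripts to look and compute and a shell command to move; the robot and the scene stay as the last step left them, time stands still between calls to the robot, and variables do not carry over. Pictures are saved under pics/ and viewed, and the job is handed in when it is done.

```bash
ls; mkdir -p pics
python3 - <<'E'
from plant import manip
import cv2
print(manip.observe())
for n in("scene","top"):
    f=manip.grab_frame(n); cv2.imwrite(f"pics/{n}0.png",f["color"][:,:,::-1]); print(n,f["camera_matrix"],f["k1"],f["R"],f["t"])
E
```

```text
pics
{'t': 0.0, 'qpos': array([ 1.31557507e+00,  3.53610184e-01,  1.63416031e+00,  1.11773302e-06,
        1.15517816e+00, -2.40147562e-03]), 'qd': array([-9.31493969e-04, -6.89807435e-04, -1.36463398e-03, -2.41263005e-04,
       -2.19917881e-04, -9.21697941e-05]), 'effort': array([ 4.32297720e-04, -5.93829381e+01, -3.34229779e+01,  6.97192247e-02,
        2.30391155e-02, -1.08443676e-04]), 'position': array([0.15620759, 0.6046435 , 0.2138762 ]), 'tool_rot': array([ 1.26073693e-01,  9.92020647e-01, -6.72318920e-04, -8.75999029e-05]), 'contact_force': array([ 0.10268039, -0.27257969,  0.14417449]), 'torque': array([0.02852014, 0.04457398, 0.04678966]), 'opening': 0.09201756240115064}
scene [[530.01051795   0.         315.58745943]
 [  0.         530.01051795 237.41559086]
 [  0.           0.           1.        ]] 0.05089706248547875 [[ 0.41267483  0.91086145  0.0055595 ]
 [ 0.73758284 -0.33057543 -0.5888051 ]
 [-0.53448203  0.24708564 -0.80825593]] [-0.08992899 -0.34470163  1.88921617]
top [[507.23848577   0.         314.82589546]
 [  0.         507.23848577 239.51041894]
 [  0.           0.           1.        ]] -0.14627549871847326 [[ 0.01298254 -0.99990058  0.00550285]
 [-0.99291468 -0.01354154 -0.11805535]
 [ 0.11811813 -0.0039312  -0.99299177]] [-0.10447549  0.47760876  1.5494108 ]
```

View pics/scene0.png

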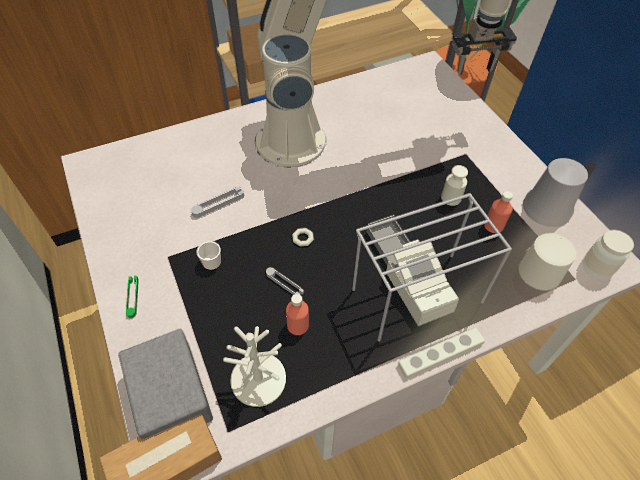

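View pics/top0.png

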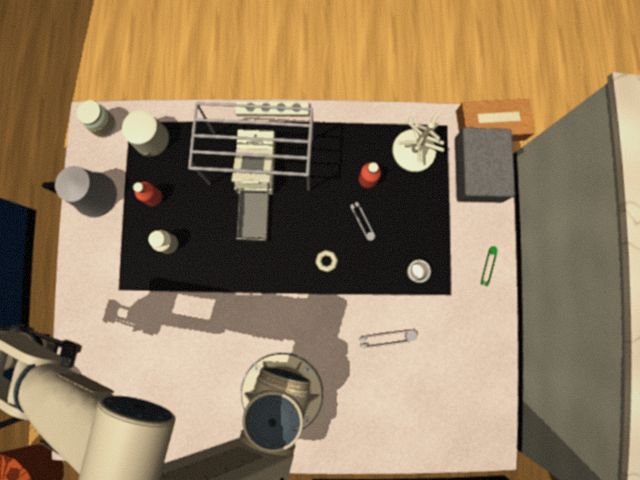

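Tongs candidates in the top view are grey on the board (363,221), larger grey on the table (388,338), and green (489,266). In the scene view they are at (285,280), (217,202) and (132,296). I choose the smaller grey one on the black board and check it in close crops.

```bash
cat > h.py <<'E'
import numpy as np, cv2
from plant import manip
def dist(f): return np.array([f["k1"],0,0,0,0.])
def ray(f,uv):
    p=cv2.undistortPoints(np.array([[uv]],float),f["camera_matrix"],dist(f))[0,0]
    d=f["R"].T@np.array([p[0],p[1],1.]); c=-f["R"].T@f["t"]; return c,d
def toz(f,uv,z):
    c,d=ray(f,uv); return c+d*(z-c[2])/d[2]
def proj(f,X):
    X=np.atleast_2d(X).astype(float)
    return cv2.projectPoints(X,cv2.Rodrigues(f["R"])[0],f["t"],f["camera_matrix"],dist(f))[0][:,0]
def two(f,a,g,b):
    A=[];B=[]
    for F,u in((f,a),(g,b)):
        c,d=ray(F,u); d/=np.linalg.norm(d); P=np.eye(3)-np.outer(d,d); A.append(P);B.append(P@c)
    return np.linalg.lstsq(np.vstack(A),np.hstack(B),rcond=None)[0]
def crop(f,x0,y0,x1,y1,s,name):
    c=cv2.resize(f["color"][y0:y1,x0:x1],None,fx=s,fy=s,interpolation=cv2.INTER_CUBIC)[:,:,::-1].copy()
    for u in range((x0+9)//10*10,x1,10):
        cv2.line(c,((u-x0)*s,0),((u-x0)*s,6 if u%50 else 14),(0,0,255),1)
        if u%20==0: cv2.putText(c,str(u),((u-x0)*s-8,24),0,.35,(0,0,255))
    for v in range((y0+9)//10*10,y1,10):
        cv2.line(c,(0,(v-y0)*s),(6,(v-y0)*s),(0,0,255),1)
        if v%20==0: cv2.putText(c,str(v),(10,(v-y0)*s+4),0,.35,(0,0,255))
    cv2.imwrite("pics/"+name,c)
E
python3 - <<'E'
from h import *
f=manip.grab_frame("top"); g=manip.grab_frame("scene")
crop(f,330,185,450,285,6,"top_tongs.png")
crop(f,180,95,330,250,5,"top_case.png" ) if 0 else crop(f,185,130,325,250,5,"top_case.png")
crop(g,350,190,510,330,5,"sc_case.png")
# tongs mask
for nm,F,(x0,y0,x1,y1) in(("top",f,(340,195,385,245)),("sc",g,(255,258,305,300))):
    c=F["color"][y0:y1,x0:x1].astype(int); m=((c.max(2)>70)&(c.max(2)-c.min(2)<50)).astype(np.uint8)
    n,l,s,ce=cv2.connectedComponentsWithStats(m)
    for i in range(1,n):
        if s[i,4]>30:
            p=np.argwhere(l==i)[:,::-1]+[x0,y0]; print(nm,s[i],cv2.minAreaRect(p.astype(np.float32)))
            W=np.array([toz(F,q,0.016)[:2] for q in p]); r=cv2.minAreaRect((W*1000).astype(np.float32)); print(r, cv2.boxPoints(r))
for uv in((388,338),(360,338),(417,335)): print(toz(f,uv,.01))
E
```

```text
top [ 10   6  26  40 288] ((362.60003662109375, 221.20004272460938), (42.0380744934082, 9.838699340820312), 63.43495178222656)
((541.0507202148438, -248.0414276123047), (133.48175048828125, 31.46149253845215), 26.60178565979004) [[ 474.331   -263.86163]
 [ 488.419   -291.9926 ]
 [ 607.77045 -232.22122]
 [ 593.68243 -204.09024]]
sc [ 11   9  38  33 376] ((285.04071044921875, 282.91400146484375), (46.74873733520508, 14.981257438659668), 43.7811279296875)
((545.90869140625, -246.0751953125), (147.0980224609375, 45.21923065185547), 19.0040283203125) [[ 469.00592 -248.64801]
 [ 483.7309  -291.4026 ]
 [ 622.81146 -243.50238]
 [ 608.0865  -200.7478 ]]
[ 0.17626156 -0.32941968  0.01      ]
[ 0.17575357 -0.24214807  0.01      ]
[ 0.18579734 -0.42052776  0.01      ]
```

View pics/top_tongs.png

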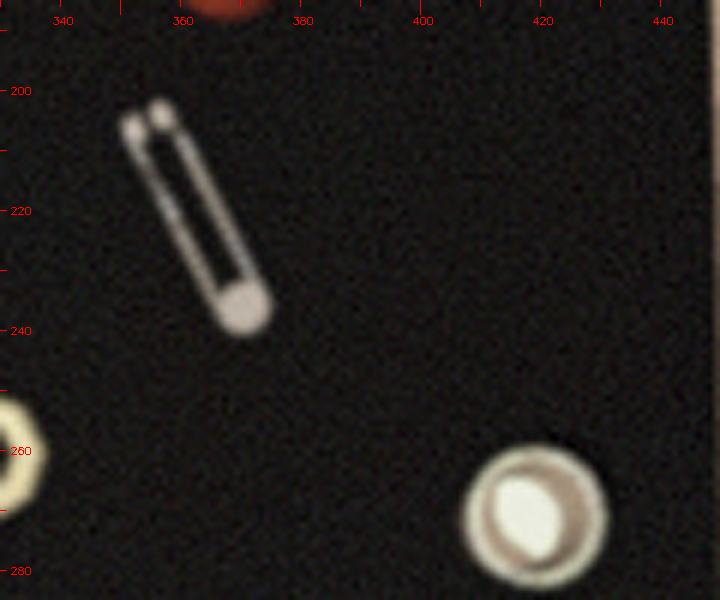

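View pics/top_case.png

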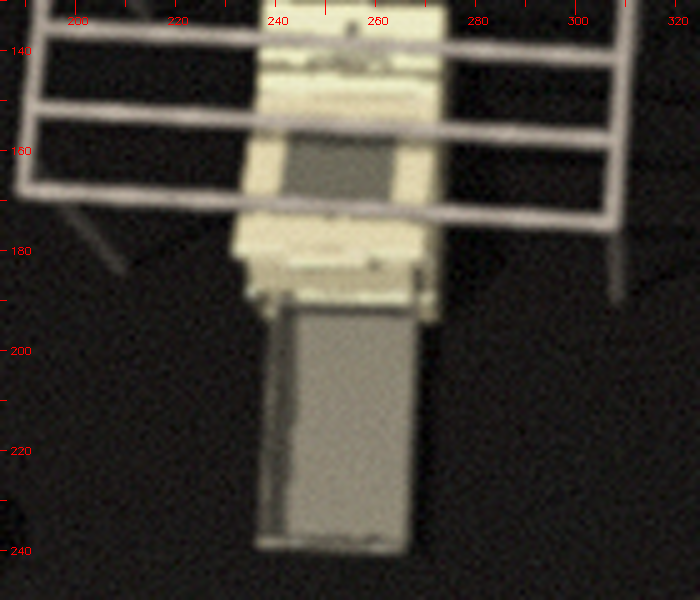

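View pics/sc_case.png

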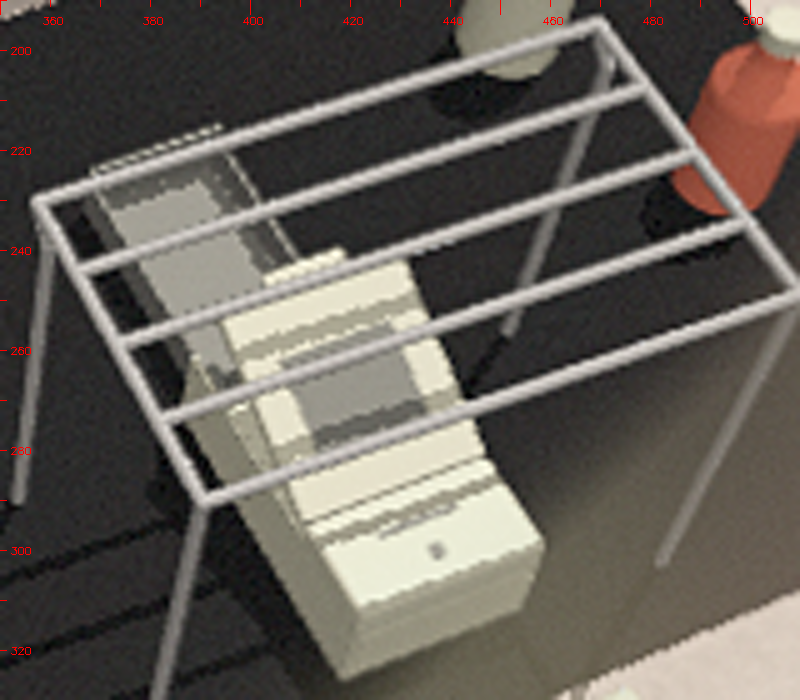

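The board tongs measure about 133 mm and the table pair about 180 mm, so the board pair is the smaller and is confirmed. Next I work out the case and rack pose.

Run:
```python
from h import *
np.set_printoptions(precision=4,suppress=True)
f=manip.grab_frame("top"); g=manip.grab_frame("scene")
# tongs: per mask in top at z=.021
for F,(x0,y0,x1,y1) in((f,(340,195,385,245)),(g,(255,258,305,300))):
    c=F["color"][y0:y1,x0:x1].astype(int); m=((c.max(2)>70)&(c.max(2)-c.min(2)<50)).astype(np.uint8)
    n,l,s,ce=cv2.connectedComponentsWithStats(m); i=1+np.argmax(s[1:,4]); p=np.argwhere(l==i)[:,::-1]+[x0,y0]
    W=np.array([toz(F,q,0.018)[:2] for q in p]); r=cv2.minAreaRect((W*1000).astype(np.float32)); print("tongs",r)
print("roof z.077 (rearL,rearR? seam)")
for uv in((422,311.6),(458.6,298.6),(411.4,294.8),(447.4,281.6)): print(uv,toz(g,uv,.077))
print("tray top: front wall z.05")
for uv in((236.2,239),(266.5,240.2)): print(uv,toz(f,uv,.05))
print("tray floor z.013")
for uv in((242.5,192),(241,237.5),(267,237.5)): print(uv,toz(f,uv,.013))
print("scene tray front wall corners")
for uv in((350+90/5,190+172/5),(350+222/5,190+125/5)): print(uv,toz(g,uv,.05))
print("rack corners two-view")
for a,b in(((189.5,168),(469.8,194)),((308,174.7),(357.5,230.5)),((193,104),(509.5,248.5)),):
    print(two(f,a,g,b), toz(f,a,.27), toz(g,b,.27))
print("rear corner scene", toz(g,(350+204/5,190+498/5),.27))
```

```text
tongs ((540.0633544921875, -248.2938995361328), (131.6806640625, 32.75018310546875), 27.618242263793945)
tongs ((547.0629272460938, -246.46153259277344), (146.8731689453125, 45.150089263916016), 19.004032135009766)
roof z.077 (rearL,rearR? seam)
(422, 311.6) [0.8116 0.0388 0.077 ]
(458.6, 298.6) [0.8177 0.1486 0.077 ]
(411.4, 294.8) [0.7562 0.0393 0.077 ]
(447.4, 281.6) [0.7604 0.1504 0.077 ]
tray top: front wall z.05
(236.2, 239) [0.4747 0.1439 0.05  ]
(266.5, 240.2) [0.4723 0.0503 0.05  ]
tray floor z.013
(242.5, 192) [0.6302 0.1344 0.013 ]
(241, 237.5) [0.484  0.1345 0.013 ]
(267, 237.5) [0.4851 0.0524 0.013 ]
scene tray front wall corners
(368.0, 224.4) [0.4788 0.0558 0.05  ]
(394.4, 215.0) [0.4797 0.1466 0.05  ]
rack corners two-view
[0.6411 0.2459 0.2713] [0.6405 0.2445 0.27  ] [0.6407 0.2488 0.27  ]
[ 0.6259 -0.0745  0.2694] [ 0.6248 -0.0766  0.27  ] [ 0.627  -0.0726  0.27  ]
[0.824  0.2438 0.265 ] [0.8237 0.2452 0.27  ] [0.8255 0.2371 0.27  ]
rear corner scene [ 0.8094 -0.0801  0.27  ]
```

```bash
cat > go.py <<'E'
import sys
from h import *
from scipy.spatial.transform import Rotation as Ro
s=manip.observe(); p=s["position"]; R=Ro.from_quat(s["tool_rot"]).as_matrix()
print("t",round(s["t"],2),"pos",np.round(p,4),"yaw_y",round(np.degrees(np.arctan2(R[1,1],R[0,1])),1),"zdir",np.round(R[:,2],3),"F",np.round(s["contact_force"],1),"open",round(s["opening"],4))
print("q",np.round(s["qpos"],3))
if len(sys.argv)>3:
    d=R.T@(np.array([float(a) for a in sys.argv[1:4]])-p); print("units dx,dy,dz",np.round(d/.04,2))
    if len(sys.argv)>4:
        a=np.degrees(np.arctan2(R[1,1],R[0,1])); e=(float(sys.argv[4])-a+180)%360-180; print("roll units",round(-e/5,2))
E
python3 - <<'E'
from h import *
f=manip.grab_frame("top"); g=manip.grab_frame("scene")
print(-f["R"].T@f["t"],-g["R"].T@g["t"])
for n,a,z in(("bb cap",(371.5,167.5),.155),("cup",(419,270),.06),("teeth",(326,261),.02),("disp cap",(157,237),.135),("ba",(141,187),.155)): print(n,np.round(toz(f,a,z),3))
print(toz(g,(297,327),.01))
E
python3 go.py .38 .12 .25 117
python3 -m pendant '[{"hand":0,"dx":-0.7,"dy":-0.9,"dz":-0.3,"roll":-1},{"hand":0,"dx":-0.7,"dy":-0.9,"dz":-0.3,"roll":-1},{"hand":0,"dx":-0.8,"dy":-0.9,"dz":-0.2,"roll":0},{"hand":0,"dx":-0.8,"dy":-0.9,"dz":0,"roll":0},{"hand":0,"dx":-0.8,"dy":-0.9,"dz":0,"roll":0}]'
python3 go.py .38 .12 .25 117
```

```text
[ 0.29256761 -0.0919065   1.59551135] [ 1.30110953 -0.49883522  1.32450805]
bb cap [ 0.678 -0.261  0.155]
cup [ 0.386 -0.417  0.06 ]
teeth [ 0.413 -0.134  0.02 ]
disp cap [0.467 0.366 0.135]
ba [0.613 0.417 0.155]
[ 0.68651209 -0.26802847  0.01      ]
t 0.4 pos [0.1563 0.6051 0.2145] yaw_y 75.5 zdir [-0. -0. -1.] F [ 0.2 -0.2 -0.2] open 0.0918
q [ 1.316  0.353  1.634  0.     1.155 -0.002]
units dx,dy,dz [ -8.45 -10.34  -0.89]
roll units -8.3
t: 0.9
position: [0.2848, 0.4067, 0.2465]
tool_rot: [0.031, 1.0, 0.001, 0.0]
contact_force: [0.8, -0.3, 0.8]
opening: 0.092
t 0.9 pos [0.2848 0.4067 0.2465] yaw_y 86.4 zdir [ 0.     0.001 -1.   ] F [ 0.8 -0.3  0.8] open 0.092
q [ 0.957  0.118  1.866  0.     1.156 -0.551]
units dx,dy,dz [-2.83 -7.   -0.1 ]
roll units -6.12
```

```bash
python3 -m pendant '[{"hand":0,"dx":-0.4,"dy":-1,"roll":-1},{"hand":0,"dx":-0.4,"dy":-1,"roll":-1},{"hand":0,"dx":-0.4,"dy":-1,"roll":-1},{"hand":0,"dx":-0.2,"dy":-1,"roll":-1},{"hand":0,"dx":0.2,"dy":-1,"roll":-1}]'
python3 go.py .54 -.248 .25 117
```

```text
t 0.9 pos [0.2848 0.4067 0.2465] yaw_y 86.4 zdir [ 0.     0.001 -1.   ] F [ 0.8 -0.3  0.8] open 0.092
q [ 0.957  0.118  1.866  0.     1.156 -0.551]
units dx,dy,dz [ -7.4  -15.93  -0.1 ]
roll units -6.12invalid input at $[0]: expected keys hand, dx, dy, dz, roll
```

```bash
python3 -m pendant '[{"hand":0,"dx":-0.4,"dy":-1,"dz":0,"roll":-1},{"hand":0,"dx":-0.4,"dy":-1,"dz":0,"roll":-1},{"hand":0,"dx":-0.4,"dy":-1,"dz":0,"roll":-1},{"hand":0,"dx":-0.2,"dy":-1,"dz":0,"roll":-1},{"hand":0,"dx":0.2,"dy":-1,"dz":0,"roll":-1}]'
python3 go.py .54 -.248 .25 117
python3 -m pendant '[{"hand":0,"dx":-0.7,"dy":-1,"dz":0,"roll":-1},{"hand":0,"dx":-0.7,"dy":-1,"dz":0,"roll":0},{"hand":0,"dx":-0.7,"dy":-1,"dz":0,"roll":0},{"hand":0,"dx":-0.7,"dy":-1,"dz":0,"roll":0},{"hand":0,"dx":-0.7,"dy":-1,"dz":0,"roll":0}]'
python3 go.py .54 -.248 .25 117
```

```text
t: 1.4
position: [0.3603, 0.2026, 0.2477]
tool_rot: [-0.193, 0.981, 0.001, 0.003]
contact_force: [0.6, 0.0, 0.1]
opening: 0.0919
t 1.4 pos [0.3603 0.2026 0.2477] yaw_y 112.3 zdir [ 0.005  0.004 -1.   ] F [0.6 0.  0.1] open 0.0919
q [ 5.080e-01 -2.900e-02  2.019e+00  1.000e-03  1.145e+00 -1.452e+00]
units dx,dy,dz [  0.11 -12.13  -0.08]
roll units -0.95
t: 1.9
position: [0.5752, 0.0787, 0.2499]
tool_rot: [-0.239, 0.971, 0.002, 0.004]
contact_force: [1.0, 1.3, 0.7]
opening: 0.0918
t 1.9 pos [0.5752 0.0787 0.2499] yaw_y 117.6 zdir [ 0.007  0.005 -1.   ] F [1.  1.3 0.7] open 0.0918
q [ 0.131  0.248  1.698  0.004  1.188 -1.923]
units dx,dy,dz [ 4.56 -6.83 -0.05]
roll units 0.12
```

```bash
python3 -m pendant '[{"hand":0,"dx":0.8,"dy":-0.6,"dz":0,"roll":0},{"hand":0,"dx":0.8,"dy":-0.9,"dz":0,"roll":0},{"hand":0,"dx":0.7,"dy":-1,"dz":0,"roll":0},{"hand":0,"dx":0.7,"dy":-1,"dz":0,"roll":0},{"hand":0,"dx":0.7,"dy":-1,"dz":0,"roll":0}]'
python3 go.py .54 -.248 .25 117
```

```text
t: 2.4
position: [0.5325, -0.1552, 0.2457]
tool_rot: [-0.24, 0.971, 0.002, 0.004]
contact_force: [0.7, 0.7, -0.5]
opening: 0.0917
t 2.4 pos [ 0.5325 -0.1552  0.2457] yaw_y 117.8 zdir [ 0.007  0.006 -1.   ] F [ 0.7  0.7 -0.5] open 0.0917
q [-0.291  0.211  1.755  0.008  1.17  -2.35 ]
units dx,dy,dz [ 0.91 -2.14 -0.12]
roll units 0.15
```

Run:
```python
from h import *
f=manip.grab_frame("top"); cv2.imwrite("pics/t1.png",f["color"][:,:,::-1])
```

```text
(no output)
```

View pics/t1.png

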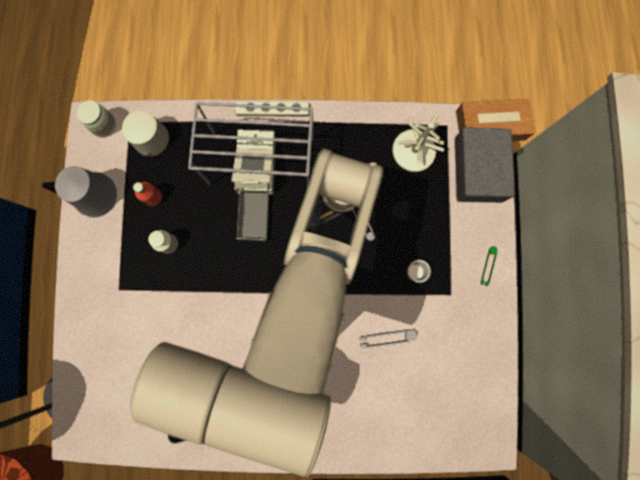

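The arm is above the tongs and nothing has been disturbed. I move over them and descend.

```bash
python3 -m pendant '[{"hand":0,"dx":0.4,"dy":-0.9,"dz":0.2,"roll":0},{"hand":0,"dx":0.3,"dy":-0.8,"dz":0.5,"roll":0},{"hand":0,"dx":0.2,"dy":-0.4,"dz":0.8,"roll":0},{"hand":0,"dx":0,"dy":0,"dz":0.7,"roll":0},{"hand":0,"dx":0,"dy":0,"dz":0,"roll":0}]'
python3 go.py .54 -.248 .008 117
```

```text
t: 2.95
position: [0.5398, -0.2604, 0.1568]
tool_rot: [-0.236, 0.972, -0.002, 0.006]
contact_force: [0.2, 0.1, 0.1]
opening: 0.0919
t 2.95 pos [ 0.5398 -0.2604  0.1568] yaw_y 117.3 zdir [ 0.012 -0.    -1.   ] F [0.2 0.1 0.1] open 0.0919
q [-0.455  0.368  1.752  0.006  1.011 -2.505]
units dx,dy,dz [-0.11  0.29  3.72]
roll units 0.06
```

```bash
python3 -m pendant '[{"hand":0.1,"dx":-0.1,"dy":0.2,"dz":0.8,"roll":0},{"hand":0.2,"dx":0,"dy":0.1,"dz":0.8,"roll":0},{"hand":0.3,"dx":0,"dy":0,"dz":0.8,"roll":0},{"hand":0.3,"dx":0,"dy":0,"dz":0.5,"roll":0},{"hand":0.3,"dx":0,"dy":0,"dz":0.2,"roll":0}]'
python3 go.py .54 -.248 .008 117;  python3 - <<'E'
from h import *
f=manip.grab_frame("scene"); crop(f,220,200,380,340,5,"s2.png")
E
```

```text
t: 3.45
position: [0.5449, -0.2476, 0.0367]
tool_rot: [-0.236, 0.972, -0.004, 0.009]
contact_force: [0.8, -0.5, 0.6]
opening: 0.0645
t 3.45 pos [ 0.5449 -0.2476  0.0367] yaw_y 117.4 zdir [ 0.02  -0.004 -1.   ] F [ 0.8 -0.5  0.6] open 0.0645
q [-0.432  0.521  1.834  0.007  0.766 -2.485]
units dx,dy,dz [0.13 0.06 0.72]
roll units 0.07
```

View pics/s2.png

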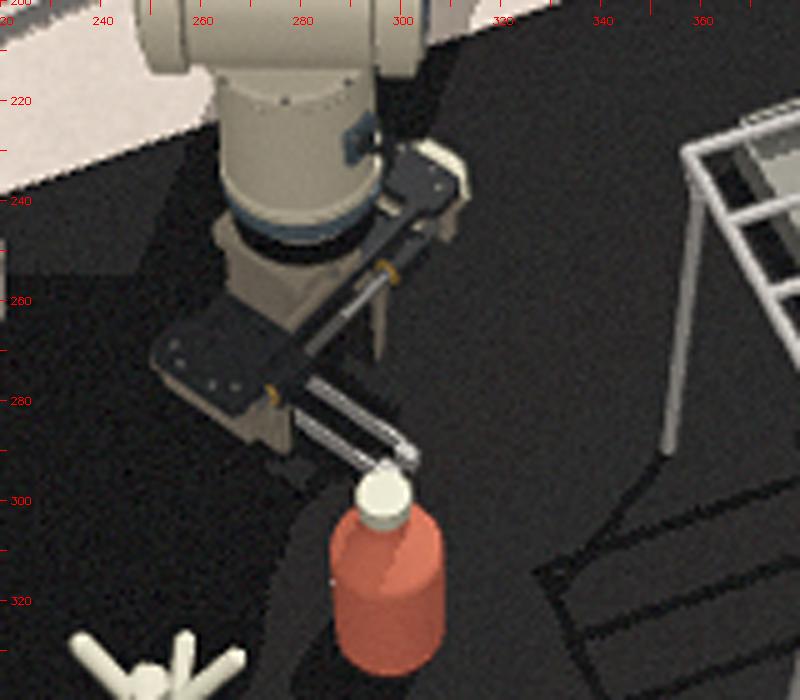

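The open jaws straddle the tongs, with the tips towards (300,292). I go down and close.

```bash
python3 -m pendant '[{"hand":0.3,"dx":0.1,"dy":0,"dz":0.5,"roll":0},{"hand":0.3,"dx":0,"dy":0,"dz":0.2,"roll":0},{"hand":1,"dx":0,"dy":0,"dz":0,"roll":0},{"hand":1,"dx":0,"dy":0,"dz":0,"roll":0},{"hand":1,"dx":0,"dy":0,"dz":0,"roll":0}]'
python3 go.py .54 -.248 .12 117
```

```text
t: 4.0
position: [0.5466, -0.2504, 0.0142]
tool_rot: [-0.237, 0.971, -0.007, 0.012]
contact_force: [-0.6, -1.2, 0.9]
opening: 0.0426
t 4.0 pos [ 0.5466 -0.2504  0.0142] yaw_y 117.4 zdir [ 0.027 -0.007 -1.   ] F [-0.6 -1.2  0.9] open 0.0426
q [-0.435  0.555  1.842  0.008  0.717 -2.49 ]
units dx,dy,dz [ 0.06  0.08 -2.65]
roll units 0.08
```

```bash
python3 -m pendant '[{"hand":1,"dx":0,"dy":0,"dz":0,"roll":0},{"hand":1,"dx":0,"dy":0,"dz":-0.5,"roll":0},{"hand":1,"dx":0,"dy":0,"dz":-1,"roll":0},{"hand":1,"dx":0,"dy":0,"dz":-1,"roll":0},{"hand":1,"dx":0,"dy":0,"dz":-0.3,"roll":0}]'
python3 go.py .40 0 .14 89;  python3 - <<'E'
from h import *
f=manip.grab_frame("scene"); crop(f,220,200,380,340,5,"s3.png")
E
```

```text
t: 4.5
position: [0.5431, -0.2493, 0.1304]
tool_rot: [-0.237, 0.971, -0.006, 0.012]
contact_force: [0.6, -0.9, 0.9]
opening: 0.0027
t 4.5 pos [ 0.5431 -0.2493  0.1304] yaw_y 117.4 zdir [ 0.025 -0.006 -1.   ] F [ 0.6 -0.9  0.9] open 0.0027
q [-0.436  0.389  1.788  0.006  0.938 -2.489]
units dx,dy,dz [ 0.3   7.17 -0.37]
roll units 5.68
```

View pics/s3.png

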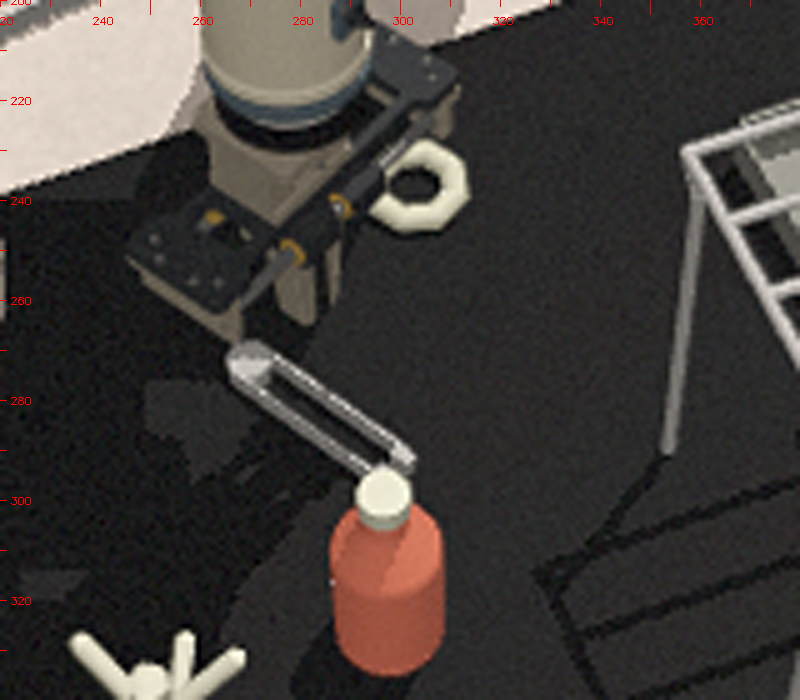

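I lifted before the fingers had finished closing, so the tongs stayed put at (267,272) to (302,292), undisturbed. I reopen, go down and wait for the close this time.

```bash
python3 -m pendant '[{"hand":0.3,"dx":0,"dy":0,"dz":0,"roll":0},{"hand":0.3,"dx":0,"dy":0,"dz":0,"roll":0},{"hand":0.3,"dx":0,"dy":0,"dz":0.6,"roll":0},{"hand":0.3,"dx":0,"dy":0,"dz":0.6,"roll":0},{"hand":0.3,"dx":0,"dy":0,"dz":0,"roll":0}]'
python3 go.py .542 -.248 .008 117;python3 - <<'E'
from h import *
f=manip.grab_frame("scene"); crop(f,220,200,380,340,5,"s4.png")
E
```

```text
t: 5.05
position: [0.5425, -0.2487, 0.0772]
tool_rot: [-0.237, 0.971, -0.005, 0.01]
contact_force: [-0.4, 0.6, 0.1]
opening: 0.0382
t 5.05 pos [ 0.5425 -0.2487  0.0772] yaw_y 117.4 zdir [ 0.022 -0.005 -1.   ] F [-0.4  0.6  0.1] open 0.0382
q [-0.435  0.46   1.821  0.007  0.838 -2.489]
units dx,dy,dz [0.03 0.05 1.73]
roll units 0.08
```

View pics/s4.png

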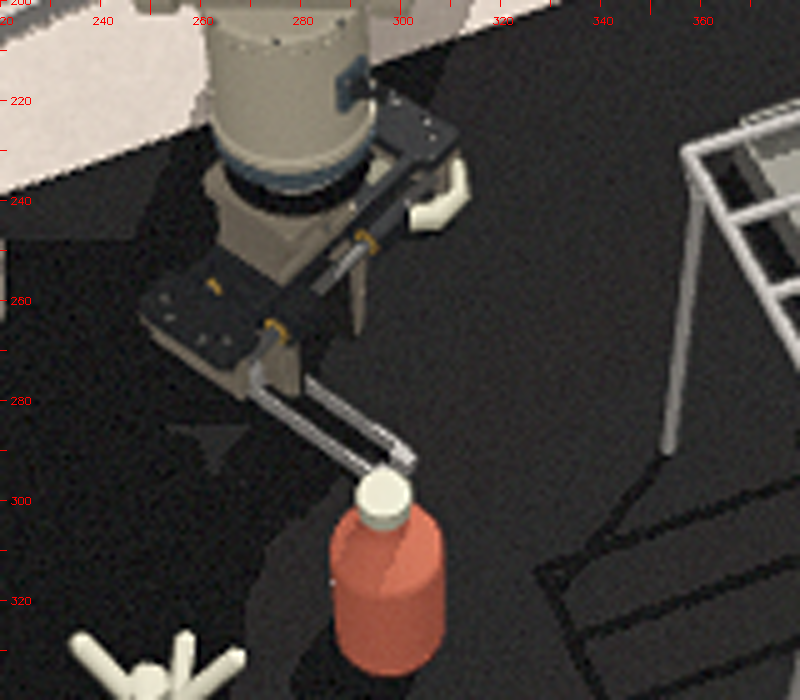

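The tongs have not moved. I let the fingers open first, then descend.

```bash
python3 -m pendant '[{"hand":0.3,"dx":0,"dy":0,"dz":0,"roll":0},{"hand":0.3,"dx":0,"dy":0,"dz":0,"roll":0},{"hand":0.3,"dx":0,"dy":0,"dz":0.7,"roll":0},{"hand":0.3,"dx":0,"dy":0,"dz":0.7,"roll":0},{"hand":0.3,"dx":0,"dy":0,"dz":0.4,"roll":0}]'
python3 go.py .542 -.248 .008 117
```

```text
t: 5.6
position: [0.5492, -0.2515, 0.0103]
tool_rot: [-0.237, 0.971, -0.008, 0.014]
contact_force: [0.7, -0.3, 0.9]
opening: 0.0645
t 5.6 pos [ 0.5492 -0.2515  0.0103] yaw_y 117.4 zdir [ 0.032 -0.009 -0.999] F [ 0.7 -0.3  0.9] open 0.0645
q [-0.435  0.563  1.841  0.008  0.705 -2.49 ]
units dx,dy,dz [0.12 0.16 0.05]
roll units 0.08
```

```bash
python3 -m pendant '[{"hand":1,"dx":0.1,"dy":0.1,"dz":0.05,"roll":0},{"hand":1,"dx":0,"dy":0,"dz":0,"roll":0},{"hand":1,"dx":0,"dy":0,"dz":0,"roll":0},{"hand":1,"dx":0,"dy":0,"dz":0,"roll":0},{"hand":1,"dx":0,"dy":0,"dz":0,"roll":0}]'
python3 go.py .542 -.248 .008 117
```

```text
t: 6.1
position: [0.5445, -0.2501, 0.0107]
tool_rot: [-0.237, 0.971, -0.009, 0.015]
contact_force: [-0.0, 0.9, -0.4]
opening: 0.0263
t 6.1 pos [ 0.5445 -0.2501  0.0107] yaw_y 117.4 zdir [ 0.034 -0.01  -0.999] F [-0.   0.9 -0.4] open 0.0263
q [-0.436  0.556  1.854  0.008  0.697 -2.491]
units dx,dy,dz [0.03 0.08 0.06]
roll units 0.08
```

```bash
python3 -m pendant '[{"hand":1,"dx":0,"dy":0,"dz":0,"roll":0},{"hand":1,"dx":0,"dy":0,"dz":0,"roll":0},{"hand":1,"dx":0,"dy":0,"dz":-0.5,"roll":0},{"hand":1,"dx":0,"dy":0,"dz":-1,"roll":0},{"hand":1,"dx":0,"dy":0,"dz":-1,"roll":0}]'
python3 go.py .40 0 .14 89;  python3 - <<'E'
from h import *
f=manip.grab_frame("scene"); crop(f,220,200,380,340,5,"s5.png")
E
```

```text
t: 6.6
position: [0.5379, -0.2476, 0.1087]
tool_rot: [-0.237, 0.971, -0.006, 0.012]
contact_force: [0.4, -0.4, -1.2]
opening: 0.0254
t 6.6 pos [ 0.5379 -0.2476  0.1087] yaw_y 117.4 zdir [ 0.026 -0.006 -1.   ] F [ 0.4 -0.4 -1.2] open 0.0254
q [-0.437  0.409  1.816  0.007  0.891 -2.49 ]
units dx,dy,dz [ 0.19  7.07 -0.91]
roll units 5.68
```

View pics/s5.png

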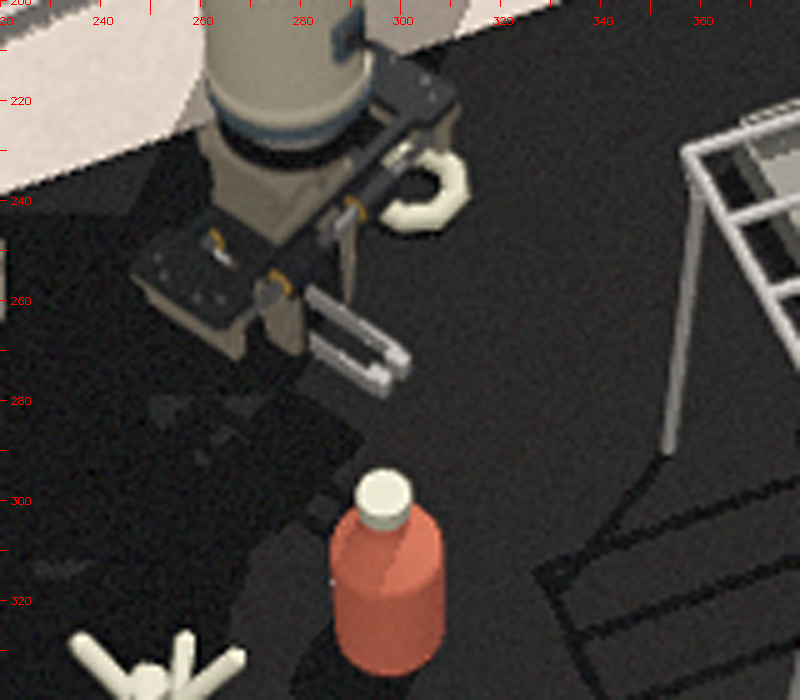

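The tongs are held level, tips at (297,270). I carry them round in front of the rack.

```bash
python3 -m pendant '[{"hand":1,"dx":0,"dy":0.7,"dz":-0.4,"roll":0.5},{"hand":1,"dx":0.1,"dy":1,"dz":-0.4,"roll":1},{"hand":1,"dx":0.2,"dy":1,"dz":-0.2,"roll":1},{"hand":1,"dx":0.4,"dy":1,"dz":0,"roll":1},{"hand":1,"dx":0.4,"dy":1,"dz":0,"roll":1}]'
python3 go.py .42 .06 .15 89
```

```text
t: 7.15
position: [0.44, -0.0827, 0.1544]
tool_rot: [-0.034, 0.999, -0.008, 0.022]
contact_force: [0.1, 0.6, -0.5]
opening: 0.0257
t 7.15 pos [ 0.44   -0.0827  0.1544] yaw_y 93.8 zdir [ 0.045 -0.014 -0.999] F [ 0.1  0.6 -0.5] open 0.0257
q [-0.185  0.126  2.091 -0.007  0.878 -1.818]
units dx,dy,dz [0.26 3.59 0.04]
roll units 0.97
```

```bash
python3 -m pendant '[{"hand":1,"dx":0,"dy":1,"dz":0,"roll":0.9},{"hand":1,"dx":0,"dy":1,"dz":0,"roll":0},{"hand":1,"dx":-0.3,"dy":1,"dz":0,"roll":0},{"hand":1,"dx":-0.6,"dy":0.9,"dz":0,"roll":0},{"hand":1,"dx":-0.6,"dy":0.4,"dz":0,"roll":0}]'
python3 go.py .556 .096 .10 89
```

```text
t: 7.65
position: [0.4937, 0.096, 0.155]
tool_rot: [0.009, 1.0, -0.007, 0.022]
contact_force: [0.5, 0.2, -0.4]
opening: 0.0259
t 7.65 pos [0.4937 0.096  0.155 ] yaw_y 88.9 zdir [ 0.045 -0.014 -0.999] F [ 0.5  0.2 -0.4] open 0.0259
q [ 0.205  0.213  1.979 -0.029  0.909 -1.33 ]
units dx,dy,dz [-1.49  0.05  1.44]
roll units -0.02
```

Run:
```python
from h import *
np.set_printoptions(precision=4,suppress=True)
f=manip.grab_frame("top"); g=manip.grab_frame("scene")
for a,b in(((231.4,181.4),(431.6,242.6)),((270.4,182),(394.4,254.4))):
    X=two(f,a,g,b); print(X, proj(f,X)-a, proj(g,X)-b)
crop(g,340,160,500,300,5,"s6.png"); cv2.imwrite("pics/t6.png",f["color"][:,:,::-1])
```

```text
[0.6447 0.1599 0.1067] [[-1.352  -0.7317]] [[-1.6649  0.1882]]
[0.6418 0.0411 0.1153] [[-1.293  -0.6593]] [[-1.5812  0.1356]]
```

View pics/s6.png

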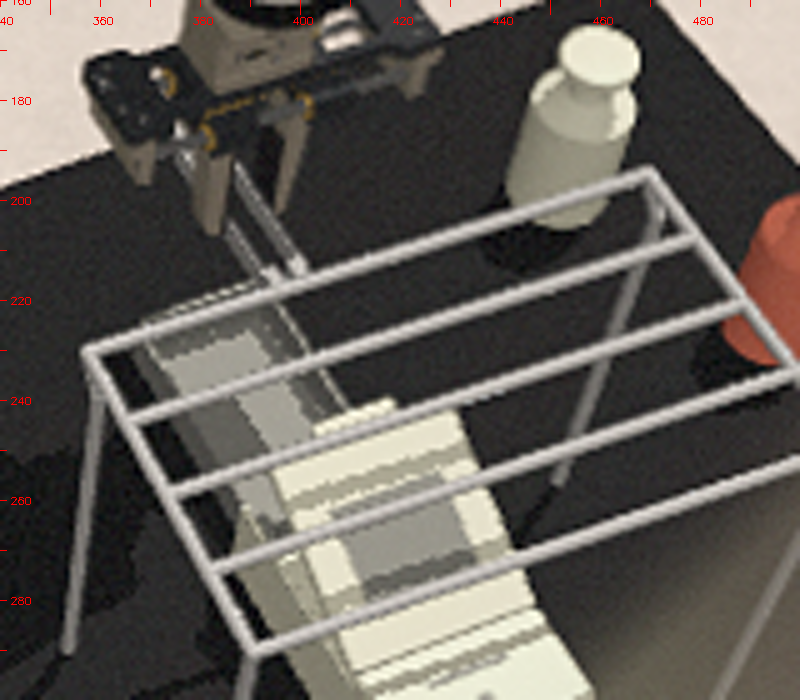

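The hood is about 0.3 rad open. The tray is clear and the tongs hang in line with it, tips at (392,210). I go forward and down in stages.

```bash
python3 -m pendant '[{"hand":1,"dx":-0.6,"dy":0,"dz":0.3,"roll":0},{"hand":1,"dx":-0.6,"dy":0,"dz":0.5,"roll":0},{"hand":1,"dx":0,"dy":0,"dz":0.5,"roll":0},{"hand":1,"dx":0,"dy":0,"dz":0.2,"roll":0},{"hand":1,"dx":0,"dy":0,"dz":0,"roll":0}]'
python3 go.py .543 .096 .065 89;python3 - <<'E'
from h import *
f=manip.grab_frame("top");g=manip.grab_frame("scene")
crop(g,340,160,500,300,5,"s7.png"); crop(f,185,130,325,250,5,"t7.png")
E
```

```text
t: 8.25
position: [0.5465, 0.0924, 0.0954]
tool_rot: [0.008, 1.0, -0.007, 0.023]
contact_force: [0.1, 0.2, -0.7]
opening: 0.0256
t 8.25 pos [0.5465 0.0924 0.0954] yaw_y 89.0 zdir [ 0.046 -0.014 -0.999] F [ 0.1  0.2 -0.7] open 0.0256
q [ 0.179  0.37   1.919 -0.031  0.811 -1.354]
units dx,dy,dz [0.12 0.1  0.75]
roll units 0.0
```

View pics/s7.png

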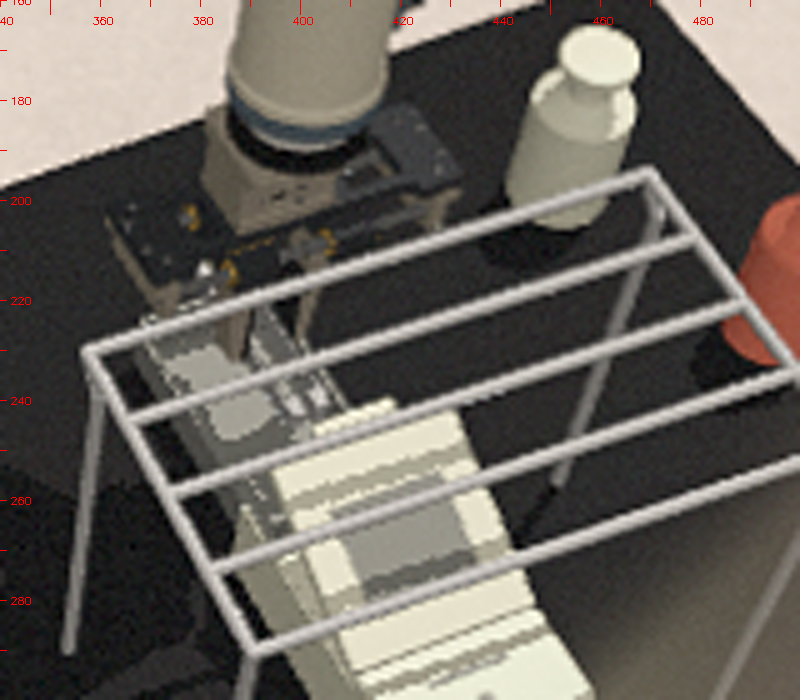

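View pics/t7.png

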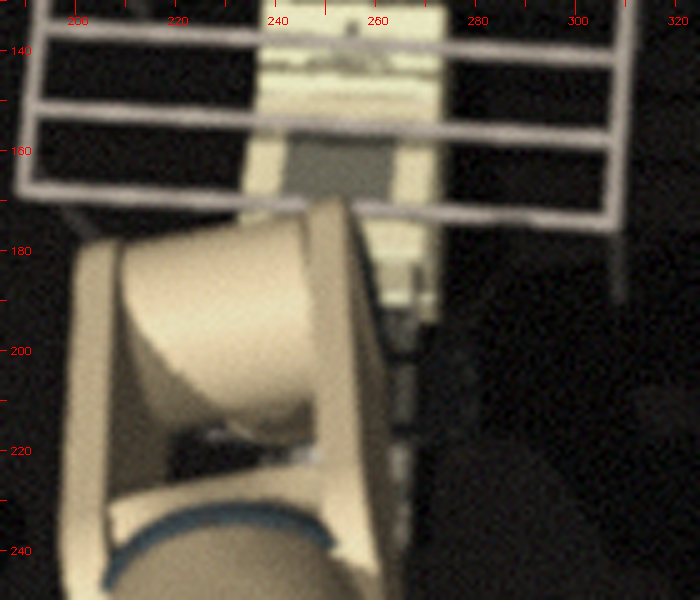

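Tongs tips at (400,238), ahead of the hood lip and inside the tray outline. The arm is clear of the front bar. Next stage down.

```bash
python3 -m pendant '[{"hand":1,"dx":0.1,"dy":0.1,"dz":0.4,"roll":0},{"hand":1,"dx":0,"dy":0.1,"dz":0.4,"roll":0},{"hand":1,"dx":0,"dy":0,"dz":0,"roll":0}]'
python3 go.py .553 .096 .065 89;python3 - <<'E'
from h import *
f=manip.grab_frame("top");g=manip.grab_frame("scene")
crop(g,350,190,450,280,8,"s8.png")
print(toz(f,(250,170),.35),toz(f,(250,170),.30))
E
```

```text
t: 8.65
position: [0.5457, 0.1003, 0.0674]
tool_rot: [0.009, 1.0, -0.006, 0.026]
contact_force: [-0.3, -0.5, -1.1]
opening: 0.0259
t 8.65 pos [0.5457 0.1003 0.0674] yaw_y 89.0 zdir [ 0.052 -0.013 -0.999] F [-0.3 -0.5 -1.1] open 0.0259
q [ 0.194  0.41   1.939 -0.034  0.744 -1.335]
units dx,dy,dz [-0.18 -0.1   0.07]
roll units -0.0
[0.61524439 0.06914731 0.35      ] [0.62819797 0.07561268 0.3       ]
```

View pics/s8.png

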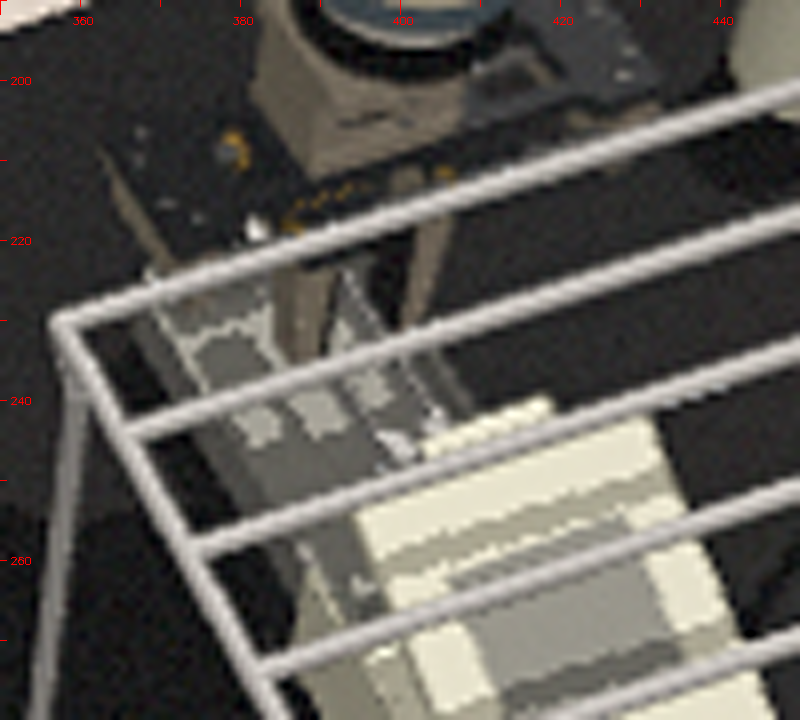

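```bash
python3 -m pendant '[{"hand":1,"dx":-0.2,"dy":-0.1,"dz":0.1,"roll":0},{"hand":1,"dx":-0.05,"dy":0,"dz":0.5,"roll":0},{"hand":1,"dx":0,"dy":0,"dz":0.3,"roll":0},{"hand":1,"dx":0,"dy":0,"dz":0,"roll":0}]'
python3 go.py .555 .096 .023 89;python3 - <<'E'
from h import *
g=manip.grab_frame("scene")
crop(g,350,190,450,280,8,"s9.png")
E
```

```text
t: 9.15
position: [0.5631, 0.0949, 0.0364]
tool_rot: [0.009, 0.999, -0.006, 0.031]
contact_force: [0.2, 0.2, -1.1]
opening: 0.0259
t 9.15 pos [0.5631 0.0949 0.0364] yaw_y 89.0 zdir [ 0.061 -0.012 -0.998] F [ 0.2  0.2 -1.1] open 0.0259
q [ 0.178  0.475  1.926 -0.036  0.683 -1.348]
units dx,dy,dz [0.22 0.03 0.32]
roll units -0.0
```

View pics/s9.png

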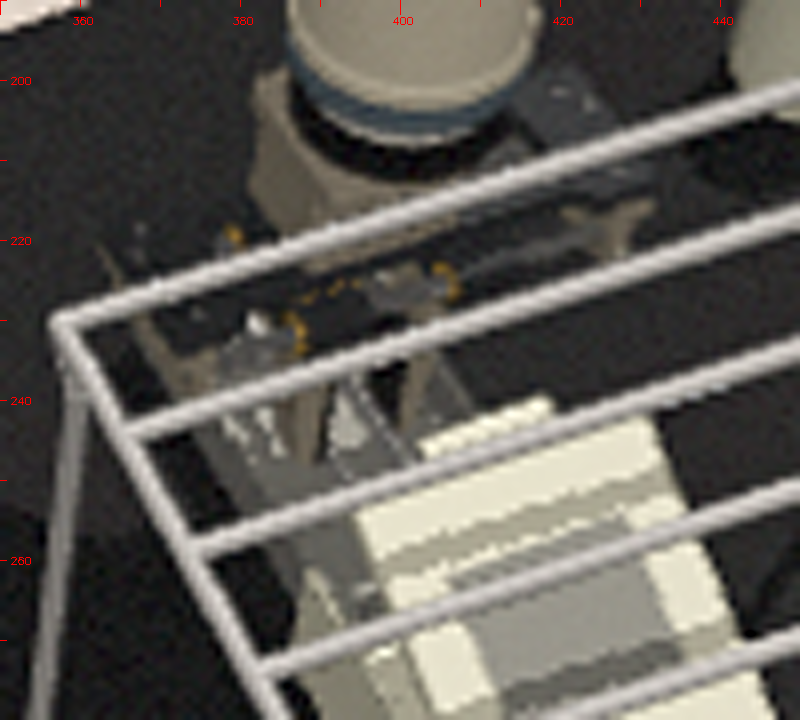

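The tongs are inside the tray walls, slightly forward. I correct and set down.

```bash
python3 -m pendant '[{"hand":1,"dx":0.25,"dy":0.03,"dz":0.25,"roll":0},{"hand":1,"dx":0.05,"dy":0,"dz":0.1,"roll":0},{"hand":1,"dx":0,"dy":0,"dz":0,"roll":0}]'
python3 go.py .555 .096 .021 89
```

```text
t: 9.5
position: [0.5536, 0.0961, 0.0238]
tool_rot: [0.009, 0.999, -0.005, 0.032]
contact_force: [1.0, -0.1, -1.4]
opening: 0.0257
t 9.5 pos [0.5536 0.0961 0.0238] yaw_y 89.0 zdir [ 0.064 -0.011 -0.998] F [ 1.  -0.1 -1.4] open 0.0257
q [ 0.184  0.484  1.953 -0.038  0.644 -1.34 ]
units dx,dy,dz [-0.03 -0.    0.07]
roll units -0.0
```

```bash
python3 -m pendant '[{"hand":0.62,"dx":0,"dy":0,"dz":0.03,"roll":0},{"hand":0.62,"dx":0,"dy":0,"dz":0,"roll":0},{"hand":0.62,"dx":0,"dy":0,"dz":0,"roll":0},{"hand":0.62,"dx":0,"dy":0,"dz":0,"roll":0}]'; python3 go.py .555 .096 .15
```

```text
t: 9.9
position: [0.556, 0.0964, 0.0246]
tool_rot: [0.009, 0.999, -0.005, 0.034]
contact_force: [-0.7, 0.2, -0.2]
opening: 0.0349
t 9.9 pos [0.556  0.0964 0.0246] yaw_y 89.0 zdir [ 0.067 -0.011 -0.998] F [-0.7  0.2 -0.2] open 0.0349
q [ 0.184  0.484  1.95  -0.038  0.643 -1.34 ]
units dx,dy,dz [-0.19 -0.04 -3.13]
```

```bash
python3 -m pendant '[{"hand":0.62,"dx":0,"dy":0,"dz":-0.3,"roll":0},{"hand":0.62,"dx":0,"dy":0,"dz":-0.7,"roll":0},{"hand":0.62,"dx":0.1,"dy":0,"dz":-1,"roll":0},{"hand":0.7,"dx":0.8,"dy":0,"dz":-0.8,"roll":0},{"hand":1,"dx":1,"dy":0,"dz":-0.6,"roll":0}]'; python3 go.py .40 .096 .25;python3 - <<'E'
from h import *
f=manip.grab_frame("top");g=manip.grab_frame("scene")
crop(g,350,190,450,280,8,"s10.png");crop(f,185,130,325,250,5,"t10.png")
E
```

```text
t: 10.4
position: [0.472, 0.0992, 0.1604]
tool_rot: [0.009, 0.999, -0.005, 0.033]
contact_force: [-0.0, 0.5, 0.4]
opening: 0.0217
t 10.4 pos [0.472  0.0992 0.1604] yaw_y 88.9 zdir [ 0.067 -0.011 -0.998] F [-0.   0.5  0.4] open 0.0217
q [ 0.223  0.163  2.03  -0.033  0.886 -1.309]
units dx,dy,dz [ 1.64 -0.14 -2.35]
```

View pics/s10.png

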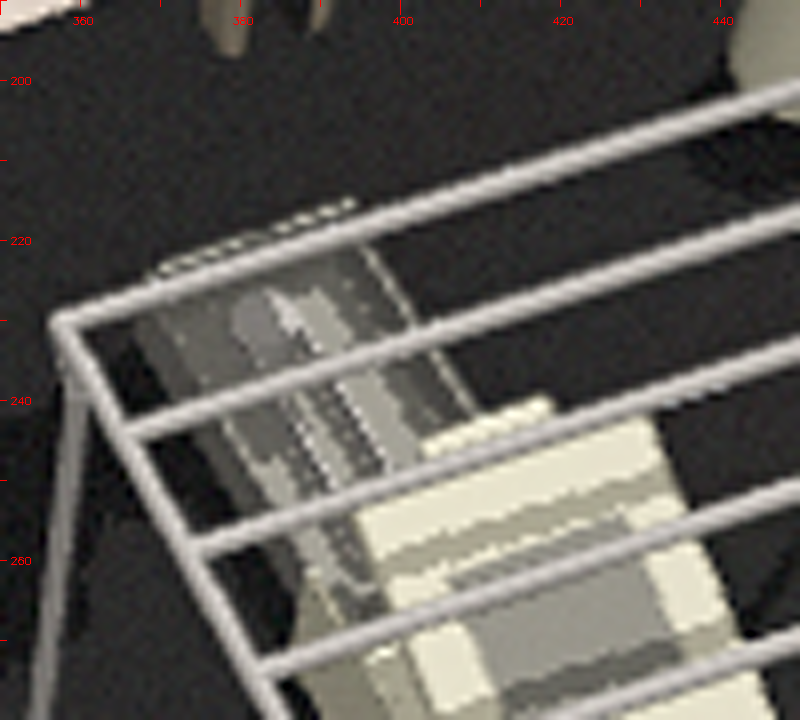

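View pics/t10.png

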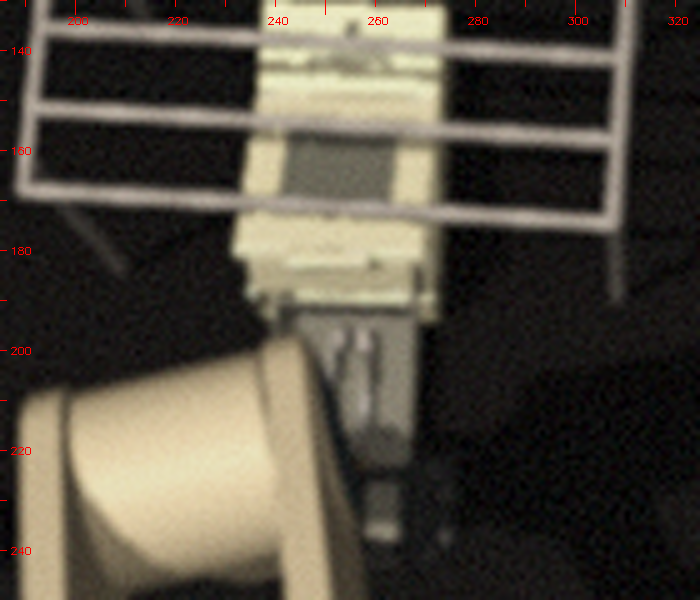

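The tongs lie flat in the tray, rounded end at scene (385,230), arms running back along the tray. Next I need the lean, which the rows give no axis for. First I go up high and see how the arm behaves at the edge of its reach.

```bash
python3 -m pendant '[{"hand":1,"dx":0.3,"dy":-0.3,"dz":-1,"roll":0},{"hand":1,"dx":0,"dy":-0.4,"dz":-1,"roll":0},{"hand":1,"dx":0,"dy":-0.4,"dz":-1,"roll":0},{"hand":1,"dx":0,"dy":-0.4,"dz":-1,"roll":0},{"hand":1,"dx":0,"dy":-0.4,"dz":-1,"roll":0}]'; python3 go.py .9 0 .45
```

```text
t: 11.0
position: [0.4386, 0.0242, 0.3652]
tool_rot: [0.007, 1.0, -0.006, 0.03]
contact_force: [0.6, -0.6, -1.5]
opening: 0.0006
t 11.0 pos [0.4386 0.0242 0.3652] yaw_y 89.2 zdir [ 0.06  -0.011 -0.998] F [ 0.6 -0.6 -1.5] open 0.0006
q [ 0.064 -0.108  1.835 -0.016  1.355 -1.49 ]
units dx,dy,dz [-11.65  -0.47  -1.42]
```

```bash
python3 -m pendant '[{"hand":1,"dx":0,"dy":0,"dz":-1,"roll":0},{"hand":1,"dx":0,"dy":-0.3,"dz":-1,"roll":0},{"hand":1,"dx":-0.7,"dy":-0.3,"dz":-0.7,"roll":0},{"hand":1,"dx":-1,"dy":0,"dz":0,"roll":0},{"hand":1,"dx":-1,"dy":0,"dz":0,"roll":0}]'; python3 go.py .9 0 .45
```

```text
t: 11.5
position: [0.54, -0.0035, 0.4975]
tool_rot: [0.008, 0.999, -0.006, 0.039]
contact_force: [0.3, -0.6, 0.4]
opening: 0.0002
t 11.5 pos [ 0.54   -0.0035  0.4975] yaw_y 89.1 zdir [ 0.077 -0.012 -0.997] F [ 0.3 -0.6  0.4] open 0.0002
q [-1.000e-03  2.500e-02  1.440e+00 -1.200e-02  1.599e+00 -1.558e+00]
units dx,dy,dz [-8.88  0.24  1.88]
```

```bash
python3 -m pendant '[{"hand":1,"dx":-1,"dy":0,"dz":0,"roll":0},{"hand":1,"dx":-1,"dy":0,"dz":0,"roll":0},{"hand":1,"dx":-1,"dy":0,"dz":0,"roll":0},{"hand":1,"dx":-1,"dy":0,"dz":0,"roll":0},{"hand":1,"dx":-1,"dy":0,"dz":0,"roll":0}]'; python3 go.py
```

```text
t: 12.0
position: [0.7478, -0.0078, 0.5171]
tool_rot: [0.008, 0.999, -0.006, 0.041]
contact_force: [0.8, -0.1, 1.2]
opening: 0.0009
t 12.0 pos [ 0.7478 -0.0078  0.5171] yaw_y 89.1 zdir [ 0.082 -0.012 -0.997] F [ 0.8 -0.1  1.2] open 0.0009
q [-0.007  0.405  0.928 -0.012  1.725 -1.564]
```

```bash
python3 -m pendant '[{"hand":1,"dx":-1,"dy":0,"dz":0,"roll":0},{"hand":1,"dx":-1,"dy":0,"dz":0,"roll":0},{"hand":1,"dx":-1,"dy":0,"dz":0,"roll":0},{"hand":1,"dx":-1,"dy":0,"dz":0,"roll":0},{"hand":1,"dx":-1,"dy":0,"dz":0,"roll":0}]'; python3 go.py
```

```text
t: 12.5
position: [0.9194, -0.0114, 0.5235]
tool_rot: [0.008, 0.999, -0.006, 0.048]
contact_force: [74.1, -2.4, 26.3]
opening: 0.0005
t 12.5 pos [ 0.9194 -0.0114  0.5235] yaw_y 89.1 zdir [ 0.097 -0.013 -0.995] F [74.1 -2.4 26.3] open 0.0005
q [-0.009  0.903  0.057 -0.013  2.084 -1.572]
```

The elbow (q3) has come up against its range end, at 0.057. I back off at once.

```bash
python3 -m pendant '[{"hand":1,"dx":0.2,"dy":0,"dz":0,"roll":0}]'; python3 go.py
```

```text
t: 12.6
position: [0.9155, -0.0115, 0.4999]
tool_rot: [0.008, 0.999, -0.006, 0.035]
contact_force: [1.3, -0.3, -4.1]
opening: 0.0004
t 12.6 pos [ 0.9155 -0.0115  0.4999] yaw_y 89.1 zdir [ 0.069 -0.012 -0.998] F [ 1.3 -0.3 -4.1] open 0.0004
q [-0.01   0.869  0.176 -0.013  2.027 -1.571]
```

```bash
python3 -m pendant '[{"hand":1,"dx":-0.15,"dy":0,"dz":0,"roll":0},{"hand":1,"dx":-0.15,"dy":0,"dz":0,"roll":0},{"hand":1,"dx":-0.15,"dy":0,"dz":0,"roll":0}]'; python3 go.py
```

```text
t: 12.9
position: [0.9275, -0.0122, 0.483]
tool_rot: [0.008, 1.0, -0.006, 0.025]
contact_force: [-1.1, 0.2, -0.1]
opening: 0.0006
t 12.9 pos [ 0.9275 -0.0122  0.483 ] yaw_y 89.1 zdir [ 0.051 -0.012 -0.999] F [-1.1  0.2 -0.1] open 0.0006
q [-0.01   0.946  0.059 -0.014  2.086 -1.573]
```

```bash
python3 -m pendant '[{"hand":1,"dx":-0.5,"dy":0,"dz":-0.5,"roll":0},{"hand":1,"dx":-0.5,"dy":0,"dz":-0.5,"roll":0},{"hand":1,"dx":-0.5,"dy":0,"dz":-0.5,"roll":0}]'; python3 go.py
```

```text
t: 13.2
position: [0.9305, -0.0122, 0.5131]
tool_rot: [0.007, 0.998, -0.006, 0.054]
contact_force: [-0.0, 0.5, -0.5]
opening: 0.0002
t 13.2 pos [ 0.9305 -0.0122  0.5131] yaw_y 89.1 zdir [ 0.108 -0.013 -0.994] F [-0.   0.5 -0.5] open 0.0002
q [-0.01   0.915  0.059 -0.014  2.06  -1.573]
```

Gently pressing out and up at the reach limit increases the lean by about 0.02 rad per row, with no force. I continue that way.

```bash
python3 -m pendant '[{"hand":1,"dx":-0.8,"dy":0,"dz":-0.6,"roll":0},{"hand":1,"dx":-0.8,"dy":0,"dz":-0.6,"roll":0},{"hand":1,"dx":-0.8,"dy":0,"dz":-0.6,"roll":0},{"hand":1,"dx":-0.8,"dy":0,"dz":-0.6,"roll":0},{"hand":1,"dx":-0.8,"dy":0,"dz":-0.6,"roll":0}]'; python3 go.py
```

```text
t: 13.7
position: [0.9434, -0.0116, 0.5835]
tool_rot: [0.007, 0.991, -0.007, 0.131]
contact_force: [0.8, 0.6, 0.6]
opening: 0.0004
t 13.7 pos [ 0.9434 -0.0116  0.5835] yaw_y 89.1 zdir [ 0.261 -0.015 -0.965] F [0.8 0.6 0.6] open 0.0004
q [-0.009  0.845  0.059 -0.014  1.973 -1.573]
```

Lean is now 15°. I keep going.

```bash
python3 -m pendant '[{"hand":1,"dx":-1,"dy":0,"dz":-0.4,"roll":0},{"hand":1,"dx":-1,"dy":0,"dz":-0.4,"roll":0},{"hand":1,"dx":-1,"dy":0,"dz":-0.4,"roll":0},{"hand":1,"dx":-1,"dy":0,"dz":-0.4,"roll":0},{"hand":1,"dx":-1,"dy":0,"dz":-0.4,"roll":0}]'; python3 go.py
```

```text
t: 14.2
position: [0.9805, -0.0116, 0.6271]
tool_rot: [0.006, 0.977, -0.007, 0.212]
contact_force: [0.1, 0.7, 0.2]
opening: 0.0004
t 14.2 pos [ 0.9805 -0.0116  0.6271] yaw_y 89.1 zdir [ 0.415 -0.017 -0.91 ] F [0.1 0.7 0.2] open 0.0004
q [-0.008  0.817  0.059 -0.014  1.837 -1.573]
```

```bash
python3 -m pendant '[{"hand":1,"dx":-1,"dy":0,"dz":-0.3,"roll":0},{"hand":1,"dx":-1,"dy":0,"dz":-0.3,"roll":0},{"hand":1,"dx":-1,"dy":0,"dz":-0.3,"roll":0},{"hand":1,"dx":-1,"dy":0,"dz":-0.3,"roll":0},{"hand":1,"dx":-1,"dy":0,"dz":-0.3,"roll":0}]'; python3 go.py
```

```text
t: 14.7
position: [1.0114, -0.0114, 0.6783]
tool_rot: [0.006, 0.957, -0.008, 0.289]
contact_force: [-0.1, 0.0, -0.0]
opening: 0.0006
t 14.7 pos [ 1.0114 -0.0114  0.6783] yaw_y 89.1 zdir [ 0.554 -0.018 -0.833] F [-0.1  0.  -0. ] open 0.0006
q [-0.008  0.789  0.059 -0.014  1.707 -1.573]
```

```bash
python3 -m pendant '[{"hand":1,"dx":-1,"dy":0,"dz":-0.2,"roll":0},{"hand":1,"dx":-1,"dy":0,"dz":-0.2,"roll":0},{"hand":1,"dx":-1,"dy":0,"dz":-0.2,"roll":0},{"hand":1,"dx":-1,"dy":0,"dz":-0.2,"roll":0},{"hand":1,"dx":-1,"dy":0,"dz":-0.2,"roll":0}]'; python3 go.py .45 .1 .45
```

```text
t: 15.2
position: [1.0347, -0.0111, 0.7379]
tool_rot: [0.005, 0.931, -0.008, 0.364]
contact_force: [-0.1, -0.5, -0.1]
opening: 0.0006
t 15.2 pos [ 1.0347 -0.0111  0.7379] yaw_y 89.1 zdir [ 0.678 -0.019 -0.735] F [-0.1 -0.5 -0.1] open 0.0006
q [-0.007  0.758  0.059 -0.014  1.579 -1.573]
units dx,dy,dz [15.63  2.63 -4.67]
```

Lean is about 43°, as needed. I retract to in front of the case.

```bash
python3 -m pendant '[{"hand":1,"dx":0.4,"dy":0.1,"dz":-0.2,"roll":0},{"hand":1,"dx":0.8,"dy":0.1,"dz":-0.3,"roll":0},{"hand":1,"dx":1,"dy":0.2,"dz":-0.3,"roll":0},{"hand":1,"dx":1,"dy":0.2,"dz":-0.3,"roll":0},{"hand":1,"dx":1,"dy":0.2,"dz":-0.3,"roll":0}]'; python3 go.py .42 .1 .5
```

```text
t: 15.7
position: [0.8893, 0.0197, 0.6699]
tool_rot: [0.006, 0.929, -0.009, 0.37]
contact_force: [0.9, 0.3, 1.0]
opening: 0.0005
t 15.7 pos [0.8893 0.0197 0.6699] yaw_y 89.0 zdir [ 0.687 -0.02  -0.727] F [0.9 0.3 1. ] open 0.0005
q [ 0.04   0.274  0.997 -0.053  1.115 -1.514]
units dx,dy,dz [11.45  1.86 -5.01]
```

```bash
python3 -m pendant '[{"hand":1,"dx":0.8,"dy":0.2,"dz":-0.6,"roll":0},{"hand":1,"dx":0.8,"dy":0.2,"dz":-0.6,"roll":0},{"hand":1,"dx":0.8,"dy":0.2,"dz":-0.6,"roll":0},{"hand":1,"dx":0.8,"dy":0.2,"dz":-0.6,"roll":0},{"hand":1,"dx":0.8,"dy":0.2,"dz":-0.6,"roll":0}]'; python3 go.py .42 .1 .4
```

```text
t: 16.2
position: [0.6813, 0.0638, 0.6449]
tool_rot: [0.006, 0.928, -0.008, 0.372]
contact_force: [-0.0, 1.0, -0.0]
opening: 0.0004
t 16.2 pos [0.6813 0.0638 0.6449] yaw_y 89.0 zdir [ 0.69  -0.019 -0.723] F [-0.  1. -0.] open 0.0004
q [ 0.158 -0.1    1.461 -0.149  1.032 -1.373]
units dx,dy,dz [ 8.96  0.86 -0.1 ]
```

```bash
python3 -m pendant '[{"hand":1,"dx":0.9,"dy":0.1,"dz":-0.3,"roll":0},{"hand":1,"dx":1,"dy":0.1,"dz":-0.3,"roll":0},{"hand":1,"dx":1,"dy":0.1,"dz":-0.1,"roll":0},{"hand":1,"dx":1,"dy":0.1,"dz":0,"roll":0},{"hand":1,"dx":1,"dy":0.1,"dz":0,"roll":0}]'; python3 go.py .42 .1 .3
```

```text
t: 16.7
position: [0.514, 0.0862, 0.5346]
tool_rot: [0.006, 0.924, -0.005, 0.381]
contact_force: [-0.6, 0.3, -0.7]
opening: 0.0007
t 16.7 pos [0.514  0.0862 0.5346] yaw_y 89.1 zdir [ 0.705 -0.014 -0.709] F [-0.6  0.3 -0.7] open 0.0007
q [ 0.331 -0.399  1.908 -0.313  0.906 -1.125]
units dx,dy,dz [5.8  0.33 2.5 ]
```

```bash
cat > kin.py <<'E'
import numpy as np
from scipy.optimize import least_squares
D=[((.025,1.44,1.599),(.54,.4975)),((.405,.928,1.725),(.7478,.5171)),((.869,.176,2.027),(.9155,.4999)),((.946,.059,2.086),(.9275,.483)),((.915,.059,2.06),(.9305,.5131)),((.845,.059,1.973),(.9434,.5835)),((.817,.059,1.837),(.9805,.6271)),((.789,.059,1.707),(1.0114,.6783)),((.758,.059,1.579),(1.0347,.7379)),((.353,1.634,1.155),(.6250,.2145)),((.556,1.854,.697),(.5992,.0107)),((.274,.997,1.115),(.890,.6699)),((.211,1.755,1.17),(.5546,.2457))]
def fk(x,q):
    a,b,L,r0,z0,e,g=x; s=q[0]+q[1]; l=s+q[2]
    return np.array([r0+a*np.sin(q[0])+b*np.sin(s+e)+L*np.sin(l+g), z0+a*np.cos(q[0])+b*np.cos(s+e)+L*np.cos(l+g)])
r=least_squares(lambda x:np.concatenate([fk(x,q)-p for q,p in D]),[.45,.4,.3,0,.3,0,0],loss='soft_l1',f_scale=.003)
if __name__=="__main__": 
    print(r.x); print([np.round((fk(r.x,q)-p)*1000) for q,p in D])
    x=r.x
    lean=np.pi-.78
    # off-plane y: solve 3D wrist radius
    for X in(.42,.45,.47,.5,.6):
        W=np.array([X-x[2]*np.sin(.78),.1,.03+x[2]*np.cos(.78)]); rw=np.hypot(W[0],W[1])-x[3]; d=np.hypot(rw,W[2]-x[4])
        c=(d*d-x[0]**2-x[1]**2)/(2*x[0]*x[1]); print(X,W,d,"q3" ,np.arccos(c)-x[5])
E
python3 kin.py
```

```text
[ 5.67572610e-01  4.97405386e-01  3.59732572e-01  3.06575333e-04
  2.94617223e-01  1.17504066e-01 -6.27092806e-04]
[array([-0.,  0.]), array([0., 0.]), array([ 0., -0.]), array([-0., -0.]), array([-0., -1.]), array([-0.,  0.]), array([0., 0.]), array([ 0., -0.]), array([0., 0.]), array([-0., -0.]), array([-0., -0.]), array([-0., -0.]), array([0., 0.])]
0.42 [0.16700749 0.1        0.28573876] 0.19455350741341804 q3 2.6808881911434628
0.45 [0.19700749 0.1        0.28573876] 0.22080626061276803 q3 2.6274637571872197
0.47 [0.21700749 0.1        0.28573876] 0.23879837527493752 q3 2.591120840153031
0.5 [0.24700749 0.1        0.28573876] 0.2663235356770114 q3 2.535721699498216
0.6 [0.34700749 0.1        0.28573876] 0.3609316971415354 q3 2.344765637346434
```

```bash
python3 -m pendant '[{"hand":1,"dx":0.7,"dy":0.1,"dz":0.7,"roll":0},{"hand":1,"dx":0.8,"dy":0.1,"dz":0.6,"roll":0},{"hand":1,"dx":0.9,"dy":0,"dz":0.4,"roll":0},{"hand":1,"dx":0.9,"dy":0,"dz":0.4,"roll":0},{"hand":1,"dx":0.6,"dy":0,"dz":0.3,"roll":0}]'; python3 go.py .45 .098 .12;python3 - <<'E'
from h import *
f=manip.grab_frame("top");g=manip.grab_frame("scene")
cv2.imwrite("pics/s11.png",g["color"][:,:,::-1]);crop(f,185,130,325,250,5,"t11.png")
E
```

```text
t: 17.2
position: [0.4675, 0.0964, 0.3555]
tool_rot: [0.005, 0.922, -0.0, 0.388]
contact_force: [0.1, -0.4, 0.2]
opening: 0.0007
t 17.2 pos [0.4675 0.0964 0.3555] yaw_y 89.4 zdir [ 0.715 -0.005 -0.699] F [ 0.1 -0.4  0.2] open 0.0007
q [ 0.43  -0.394  2.287 -0.583  0.581 -0.747]
units dx,dy,dz [4.52 0.02 3.8 ]
```

View pics/s11.png

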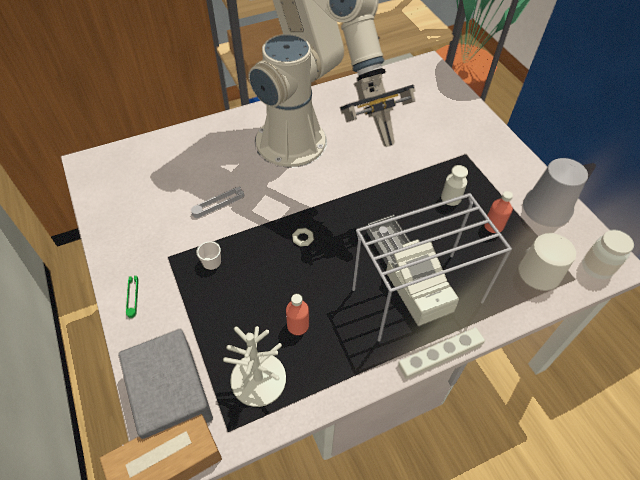

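View pics/t11.png

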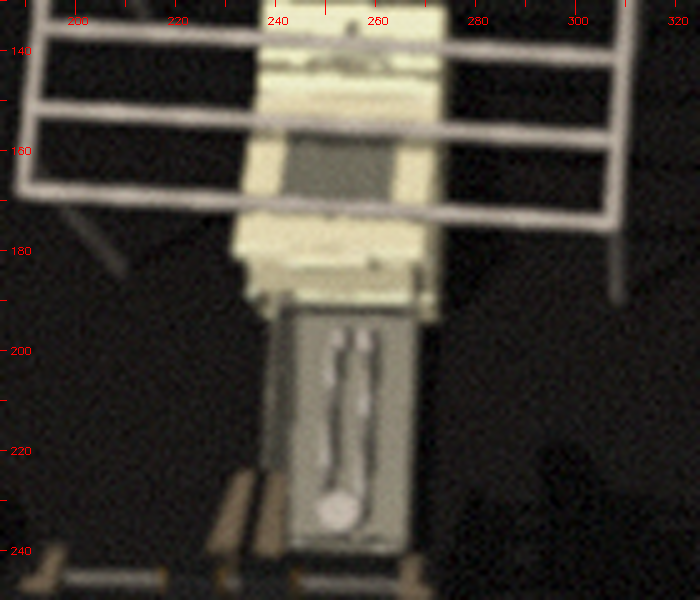

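The top view shows the tongs flat and lengthwise in the tray, end at (252,231) and tips at (252..258,197). The bystanders look unmoved. With this lean low down, the wrist must flip (q4 towards π), so I check that with the fitted kinematics before going on.

```bash
cat >> kin.py <<'E'
from scipy.spatial.transform import Rotation as Ro
P=r.x
def FK(q):
    Rb=Ro.from_euler('Z',q[0]); s=q[1]+q[2]
    R=Rb*Ro.from_euler('Y',s)*Ro.from_euler('Z',q[3])*Ro.from_euler('Y',q[4])*Ro.from_euler('Z',q[5])
    w=Rb.apply([P[3]+P[0]*np.sin(q[1])+P[1]*np.sin(s+P[5]),0,P[4]+P[0]*np.cos(q[1])+P[1]*np.cos(s+P[5])])
    return w+R.apply([0,0,P[2]]),R
def IK(p,R):
    z=R.apply([0,0,1]); W=np.array(p)-P[2]*z; q1=np.arctan2(W[1],W[0]); rw=np.hypot(W[0],W[1])-P[3]; h=W[2]-P[4]; d=np.hypot(rw,h)
    g=np.arctan2(rw,h); q2=g-np.arccos((P[0]**2+d*d-P[1]**2)/(2*P[0]*d)); q3=np.arccos((d*d-P[0]**2-P[1]**2)/(2*P[0]*P[1]))-P[5]
    M=(Ro.from_euler('Z',q1)*Ro.from_euler('Y',q2+q3)).inv()*R
    e=M.as_euler('ZYZ'); alt=np.array([e[0]+np.pi,-e[1],e[2]+np.pi]); 
    out=[]
    for a in(e,alt):
        if a[1]<0: continue
        a=a.copy(); a[0]=(a[0]+1.57)%(2*np.pi)-1.57 ; a[2]=(a[2]+np.pi)%(2*np.pi)-np.pi; out.append(np.round([q1,q2,q3,*a],2))
    return out
E
python3 - <<'E'
from kin import *
np.set_printoptions(precision=3,suppress=True)
from plant import manip
s=manip.observe(); print(s["position"],s["tool_rot"]); p,R=FK(s["qpos"]); print(p,R.as_quat()); 
R=Ro.from_quat(s["tool_rot"])
for p in [(.4675,.0964,.3555),(.4675,0,.3555),(.47,-.1,.3555),(.47,-.1,.25),(.45,-.1,.15),(.45,-.1,.03),(.45,0,.03),(.45,.1,.03),(.46,.1,.03),(.5,.1,.03),(.62,.1,.03),(.6,.1,.15),(.62,.1,.08),(.55,-.1,.15),(.55,0,.15),(.55,.1,.15)]:
    try: print(p,IK(p,R))
    except Exception as ex: print(p,ex)
E
```

```text
[0.467 0.096 0.354] [ 0.005  0.922 -0.001  0.386]
[0.468 0.095 0.354] [-0.649  0.656 -0.274  0.272]
(0.4675, 0.0964, 0.3555) [array([ 0.44, -0.39,  2.28, -0.59,  0.59,  0.83])]
(0.4675, 0, 0.3555) [array([ 0.01, -0.45,  2.31, -0.03,  0.48,  0.04])]
(0.47, -0.1, 0.3555) [array([-0.43, -0.39,  2.28,  0.56,  0.57, -0.79])]
(0.47, -0.1, 0.25) [array([-0.43, -0.22,  2.44,  1.06,  0.34, -1.34])]
(0.45, -0.1, 0.15) [array([-0.47,  0.05,  2.58,  2.17,  0.39, -2.53])]
(0.45, -0.1, 0.03) [array([-0.47,  0.57,  2.64,  2.71,  0.85,  3.1 ])]
(0.45, 0, 0.03) [array([ 0.01,  0.6 ,  2.68,  3.16,  0.93, -3.14])]
(0.45, 0.1, 0.03) [array([ 0.49,  0.57,  2.63,  3.61,  0.85, -3.1 ])]
(0.46, 0.1, 0.03) [array([ 0.47,  0.57,  2.61,  3.6 ,  0.83, -3.12])]
(0.5, 0.1, 0.03) [array([0.4 , 0.55, 2.54, 3.57, 0.75, 3.11])]
(0.62, 0.1, 0.03) [array([0.27, 0.56, 2.31, 3.54, 0.54, 3.  ])]
(0.6, 0.1, 0.15) [array([0.29, 0.24, 2.32, 4.  , 0.28, 2.51])]
(0.62, 0.1, 0.08) [array([0.27, 0.43, 2.31, 3.65, 0.42, 2.87])]
(0.55, -0.1, 0.15) [array([-0.32,  0.18,  2.41,  2.33,  0.31, -2.58])]
(0.55, 0, 0.15) [array([0.01, 0.16, 2.44, 3.19, 0.25, 3.11])]
(0.55, 0.1, 0.15) [array([0.34, 0.18, 2.41, 4.01, 0.32, 2.54])]
```

The wrist flip needs q6 room, so I first roll the tool half a turn, which leaves the closed jaws the same.

```bash
python3 -m pendant '[{"hand":1,"dx":0,"dy":0,"dz":0,"roll":1},{"hand":1,"dx":0,"dy":0,"dz":0,"roll":1},{"hand":1,"dx":0,"dy":0,"dz":0,"roll":1},{"hand":1,"dx":0,"dy":0,"dz":0,"roll":1},{"hand":1,"dx":0,"dy":0,"dz":0,"roll":1}]'; python3 go.py
```

```text
t: 17.8
position: [0.4722, 0.0985, 0.3663]
tool_rot: [0.21, 0.895, 0.09, 0.382]
contact_force: [-0.1, 0.5, -0.0]
opening: 0.0005
t 17.8 pos [0.4722 0.0985 0.3663] yaw_y 71.1 zdir [ 0.723  0.    -0.691] F [-0.1  0.5 -0. ] open 0.0005
q [ 0.427 -0.398  2.271 -0.573  0.585 -0.312]
```

```bash
python3 -m pendant '[{"hand":1,"dx":0,"dy":0,"dz":0,"roll":1},{"hand":1,"dx":0,"dy":0,"dz":0,"roll":1},{"hand":1,"dx":0,"dy":0,"dz":0,"roll":1},{"hand":1,"dx":0,"dy":0,"dz":0,"roll":1},{"hand":1,"dx":0,"dy":0,"dz":0,"roll":1}]'; python3 -m pendant '[{"hand":1,"dx":0,"dy":0,"dz":0,"roll":1},{"hand":1,"dx":0,"dy":0,"dz":0,"roll":1},{"hand":1,"dx":0,"dy":0,"dz":0,"roll":1},{"hand":1,"dx":0,"dy":0,"dz":0,"roll":1},{"hand":1,"dx":0,"dy":0,"dz":0,"roll":1}]'; python3 go.py
```

```text
t: 18.3
position: [0.479, 0.101, 0.3817]
tool_rot: [0.405, 0.821, 0.181, 0.358]
contact_force: [-0.2, 0.4, 0.6]
opening: 0.0004
t: 18.8
position: [0.4855, 0.1033, 0.3974]
tool_rot: [0.578, 0.706, 0.265, 0.312]
contact_force: [0.2, 0.4, -0.1]
opening: 0.0001
t 18.8 pos [0.4855 0.1033 0.3974] yaw_y 16.3 zdir [ 0.747  0.013 -0.665] F [ 0.2  0.4 -0.1] open 0.0001
q [ 0.42  -0.409  2.23  -0.553  0.591  0.57 ]
```

```bash
for i in 1 ; do :; done; python3 -m pendant '[{"hand":1,"dx":0,"dy":0,"dz":0.1,"roll":1},{"hand":1,"dx":0,"dy":0,"dz":0.1,"roll":1},{"hand":1,"dx":0,"dy":0,"dz":0.1,"roll":1},{"hand":1,"dx":0,"dy":0,"dz":0.1,"roll":1},{"hand":1,"dx":0,"dy":0,"dz":0.1,"roll":1}]'; python3 -m pendant '[{"hand":1,"dx":0,"dy":0,"dz":0.1,"roll":1},{"hand":1,"dx":0,"dy":0,"dz":0.1,"roll":1},{"hand":1,"dx":0,"dy":0,"dz":0.1,"roll":1},{"hand":1,"dx":0,"dy":0,"dz":0.1,"roll":1},{"hand":1,"dx":0,"dy":0,"dz":0.1,"roll":1}]'; python3 -m pendant '[{"hand":1,"dx":0,"dy":0,"dz":0.1,"roll":1},{"hand":1,"dx":0,"dy":0,"dz":0.1,"roll":1},{"hand":1,"dx":0,"dy":0,"dz":0.1,"roll":1},{"hand":1,"dx":0,"dy":0,"dz":0.1,"roll":1},{"hand":1,"dx":0,"dy":0,"dz":0.1,"roll":1}]'; python3 go.py .45 -.1 .35 -91
```

```text
t: 19.3
position: [0.5075, 0.1057, 0.4003]
tool_rot: [0.72, 0.554, 0.338, 0.247]
contact_force: [-0.1, -0.1, 0.2]
opening: 0.0003
t: 19.8
position: [0.5302, 0.1078, 0.4029]
tool_rot: [0.823, 0.375, 0.394, 0.165]
contact_force: [-0.3, -0.5, -0.0]
opening: 0.0007
t: 20.3
position: [0.5534, 0.1096, 0.406]
tool_rot: [0.882, 0.179, 0.43, 0.071]
contact_force: [1.0, 0.5, -0.2]
opening: 0.0006
t 20.3 pos [0.5534 0.1096 0.406 ] yaw_y -74.7 zdir [ 0.784  0.028 -0.62 ] F [ 1.   0.5 -0.2] open 0.0006
q [ 0.346 -0.289  2.177 -0.592  0.444  1.949]
units dx,dy,dz [-4.46  3.8  -1.3 ]
roll units 3.27
```

```bash
python3 -m pendant '[{"hand":1,"dx":-0.6,"dy":0.6,"dz":-0.2,"roll":1},{"hand":1,"dx":-0.6,"dy":0.8,"dz":-0.2,"roll":1},{"hand":1,"dx":-0.6,"dy":1,"dz":-0.2,"roll":1},{"hand":1,"dx":-0.6,"dy":1,"dz":-0.1,"roll":0.5},{"hand":1,"dx":-0.6,"dy":1,"dz":-0.1,"roll":0}]'; python3 go.py .47 -.1 .3 -91
python3 - <<'E'
from kin import *
from plant import manip
s=manip.observe(); R=Ro.from_quat(s["tool_rot"])
for p in [(.47,-.1,.25),(.47,-.1,.15),(.46,-.1,.03),(.46,0,.03),(.46,.1,.03),(.5,.1,.03),(.62,.1,.03),(.6,.1,.15)]:
    print(p,[a-[0,0,0,0,0,-1.57] for a in IK(p,R)])
E
```

```text
t: 20.8
position: [0.5105, -0.0201, 0.383]
tool_rot: [0.899, 0.077, 0.43, 0.019]
contact_force: [-0.3, -0.1, -1.1]
opening: 0.0006
t 20.8 pos [ 0.5105 -0.0201  0.383 ] yaw_y -82.9 zdir [ 0.776  0.032 -0.63 ] F [-0.3 -0.1 -1.1] open 0.0006
q [-0.143 -0.393  2.28   0.376  0.399  0.976]
units dx,dy,dz [-2.53  1.64  0.46]
roll units 1.62
(0.47, -0.1, 0.25) [array([-0.53, -0.19,  2.5 ,  1.51,  0.43,  2.7 ])]
(0.47, -0.1, 0.15) [array([-0.53,  0.15,  2.6 ,  2.28,  0.59,  1.82])]
(0.46, -0.1, 0.03) [array([-0.55,  0.7 ,  2.64,  2.62,  1.05,  1.32])]
(0.46, 0, 0.03) [array([-0.06,  0.75,  2.7 ,  3.05,  1.2 ,  1.41])]
(0.46, 0.1, 0.03) [array([0.45, 0.71, 2.66, 3.5 , 1.1 , 1.54])]
(0.5, 0.1, 0.03) [array([0.38, 0.67, 2.59, 3.45, 0.99, 1.48])]
(0.62, 0.1, 0.03) [array([0.25, 0.63, 2.36, 3.39, 0.74, 1.39])]
(0.6, 0.1, 0.15) [array([0.27, 0.27, 2.38, 3.58, 0.43, 1.19])]
```

```bash
python3 -m pendant '[{"hand":1,"dx":-0.3,"dy":0.8,"dz":0,"roll":0.8},{"hand":1,"dx":-0.5,"dy":0.8,"dz":0.2,"roll":0.8},{"hand":1,"dx":-0.5,"dy":0.4,"dz":0.4,"roll":0},{"hand":1,"dx":-0.5,"dy":0,"dz":0.4,"roll":0},{"hand":1,"dx":-0.5,"dy":0,"dz":0.4,"roll":0}]'; python3 go.py .49 -.1 .15 -91
```

```text
t: 21.3
position: [0.515, -0.1072, 0.3034]
tool_rot: [0.896, 0.022, 0.444, 0.001]
contact_force: [0.7, 0.6, 0.4]
opening: 0.0002
t 21.3 pos [ 0.515  -0.1072  0.3034] yaw_y -87.8 zdir [ 0.796  0.018 -0.605] F [0.7 0.6 0.4] open 0.0002
q [-0.466 -0.21   2.384  1.311  0.397 -0.058]
units dx,dy,dz [-3.42 -0.29  1.83]
roll units 0.64
```

```bash
python3 -m pendant '[{"hand":1,"dx":-0.7,"dy":0,"dz":0.3,"roll":0.3},{"hand":1,"dx":-0.8,"dy":0,"dz":0.3,"roll":0.3},{"hand":1,"dx":-0.8,"dy":0,"dz":0.3,"roll":0},{"hand":1,"dx":-0.6,"dy":-0.1,"dz":0.3,"roll":0},{"hand":1,"dx":0,"dy":-0.3,"dz":0,"roll":0}]'; python3 go.py .5 .1 .13 -91
```

```text
t: 21.8
position: [0.4978, -0.1007, 0.2061]
tool_rot: [0.892, 0.004, 0.453, -0.002]
contact_force: [0.9, -0.6, 0.5]
opening: 0.0005
t 21.8 pos [ 0.4978 -0.1007  0.2061] yaw_y -89.5 zdir [ 0.807  0.008 -0.59 ] F [ 0.9 -0.6  0.5] open 0.0005
q [-0.469  0.012  2.542  2.198  0.477 -0.98 ]
units dx,dy,dz [-1.48 -5.02  1.21]
roll units 0.3
```

```bash
python3 -m pendant '[{"hand":1,"dx":-0.6,"dy":-0.5,"dz":0.2,"roll":0.2},{"hand":1,"dx":-0.6,"dy":-0.8,"dz":0.2,"roll":0},{"hand":1,"dx":-0.3,"dy":-1,"dz":0.1,"roll":0},{"hand":1,"dx":0,"dy":-1,"dz":0,"roll":0},{"hand":1,"dx":0,"dy":-1,"dz":0,"roll":0}]'; python3 go.py .47 .1 .1 -91
```

```text
t: 22.3
position: [0.4998, 0.0254, 0.1706]
tool_rot: [0.885, -0.004, 0.465, -0.004]
contact_force: [1.0, 0.0, 1.2]
opening: 0.0003
t 22.3 pos [0.4998 0.0254 0.1706] yaw_y -90.2 zdir [ 0.824  0.003 -0.567] F [1.  0.  1.2] open 0.0003
q [ 0.112  0.143  2.629  3.299  0.602 -1.627]
units dx,dy,dz [-1.9  -1.84  0.39]
roll units 0.15
```

Run:
```python
from h import *
f=manip.grab_frame("top");g=manip.grab_frame("scene")
cv2.imwrite("pics/s12.png",g["color"][:,:,::-1]);crop(f,185,130,325,250,5,"t12.png")
```

```text
(no output)
```

View pics/s12.png

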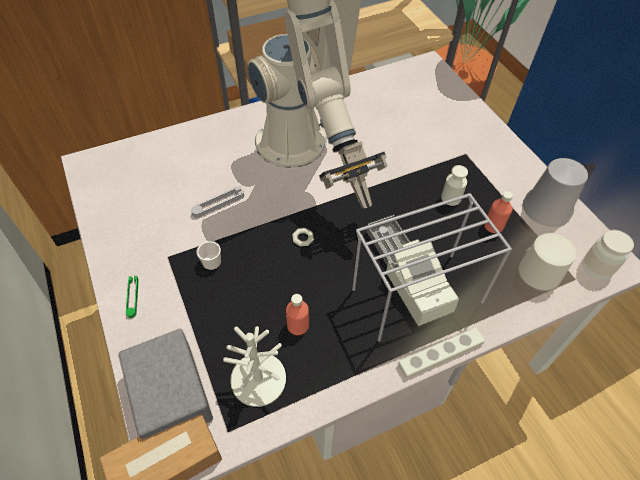

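The flipped wrist is fine and the closed finger tips are at (364,203), in front of the tray. I move over in small steps. Pressing back and down at the inner limit should also reduce the lean a little.

```bash
python3 -m pendant '[{"hand":1,"dx":-0.2,"dy":-0.7,"dz":-0.1,"roll":0},{"hand":1,"dx":-0.4,"dy":-0.7,"dz":-0.1,"roll":0},{"hand":1,"dx":-0.4,"dy":-0.3,"dz":-0.2,"roll":0},{"hand":1,"dx":-0.4,"dy":0,"dz":-0.2,"roll":0},{"hand":1,"dx":-0.3,"dy":0,"dz":-0.2,"roll":0}]'; python3 go.py .455 .098 .08 -91
```

```text
t: 22.9
position: [0.4659, 0.1096, 0.1477]
tool_rot: [0.882, -0.007, 0.472, -0.001]
contact_force: [0.1, 0.3, 0.7]
opening: 0.0004
t 22.9 pos [0.4659 0.1096 0.1477] yaw_y -90.6 zdir [ 0.832 -0.004 -0.555] F [0.1 0.3 0.7] open 0.0004
q [ 0.579  0.265  2.654  3.833  0.803 -1.73 ]
units dx,dy,dz [-1.56  0.31  0.71]
roll units 0.08
```

```bash
python3 -m pendant '[{"hand":1,"dx":-0.3,"dy":0.1,"dz":-0.2,"roll":0},{"hand":1,"dx":-0.4,"dy":0.1,"dz":-0.3,"roll":0},{"hand":1,"dx":-0.4,"dy":0.1,"dz":-0.3,"roll":0},{"hand":1,"dx":-0.4,"dy":0,"dz":-0.3,"roll":0}]'; python3 go.py .455 .098 .08 -91
```

```text
t: 23.3
position: [0.4398, 0.1303, 0.1387]
tool_rot: [0.885, -0.017, 0.465, 0.009]
contact_force: [0.5, 0.6, -0.3]
opening: 0.001
t 23.3 pos [0.4398 0.1303 0.1387] yaw_y -92.2 zdir [ 0.823 -0.032 -0.567] F [ 0.5  0.6 -0.3] open 0.001
q [ 0.77   0.289  2.654  4.07   0.84  -1.764]
units dx,dy,dz [-0.98  0.79  1.17]
roll units -0.24
```

```bash
python3 -m pendant '[{"hand":1,"dx":-0.4,"dy":0.5,"dz":0.2,"roll":0},{"hand":1,"dx":-0.4,"dy":0.4,"dz":0.1,"roll":0},{"hand":1,"dx":-0.4,"dy":0.2,"dz":0.1,"roll":0},{"hand":1,"dx":-0.3,"dy":0.1,"dz":0,"roll":0}]'; python3 go.py .455 .098 .06 -91
```

```text
t: 23.7
position: [0.4567, 0.1147, 0.0882]
tool_rot: [0.885, -0.024, 0.464, 0.013]
contact_force: [0.1, 0.9, 0.3]
opening: 0.0007
t 23.7 pos [0.4567 0.1147 0.0882] yaw_y -93.1 zdir [ 0.821 -0.045 -0.569] F [0.1 0.9 0.3] open 0.0007
q [ 0.674  0.531  2.654  3.851  0.998 -1.537]
units dx,dy,dz [-0.59  0.42  0.39]
roll units -0.43
```

```bash
python3 -m pendant '[{"hand":1,"dx":-0.5,"dy":0.3,"dz":0.2,"roll":-0.3},{"hand":1,"dx":-0.5,"dy":0.2,"dz":0.2,"roll":-0.1},{"hand":1,"dx":-0.4,"dy":0.1,"dz":0.1,"roll":0}]'; python3 go.py .455 .098 .027 -91;python3 - <<'E'
from h import *
f=manip.grab_frame("top");g=manip.grab_frame("scene")
crop(g,330,170,450,260,6,"s13.png");crop(f,185,150,325,270,5,"t13.png")
E
```

```text
t: 24.0
position: [0.4577, 0.1002, 0.0297]
tool_rot: [0.883, -0.014, 0.468, 0.018]
contact_force: [0.5, -0.8, -0.5]
opening: 0.0007
t 24.0 pos [0.4577 0.1002 0.0297] yaw_y -92.4 zdir [ 0.826 -0.045 -0.561] F [ 0.5 -0.8 -0.5] open 0.0007
q [ 0.62   0.829  2.653  3.717  1.253 -1.373]
units dx,dy,dz [-0.09  0.06 -0.02]
roll units -0.28
```

View pics/s13.png

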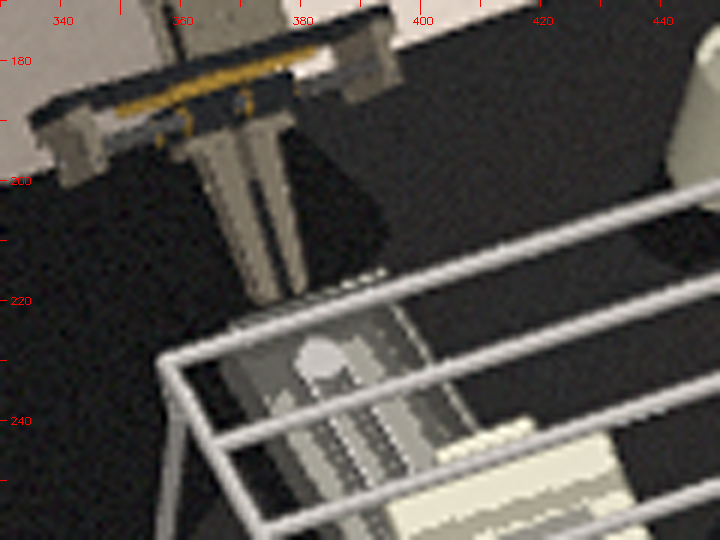

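View pics/t13.png

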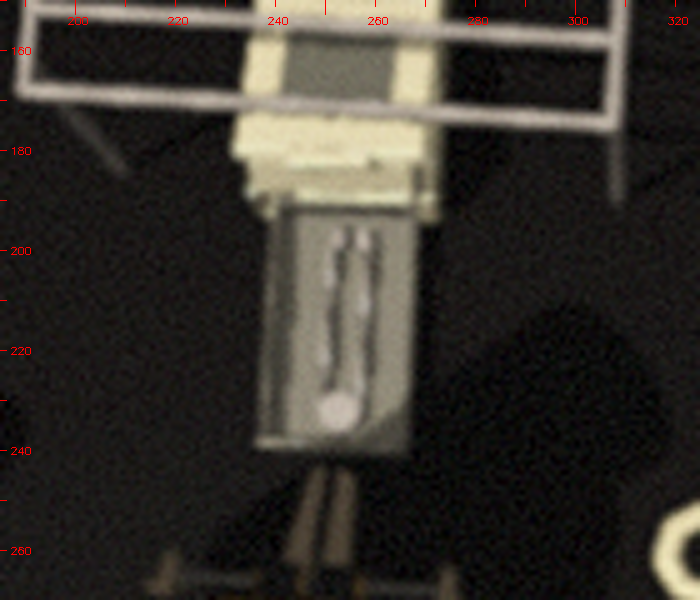

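The fingertips, at top (251,244), are centred just in front of the tray face. I push along the case.

```bash
python3 -m pendant '[{"hand":1,"dx":0.15,"dy":0,"dz":0.4,"roll":-0.2},{"hand":1,"dx":0.2,"dy":0,"dz":0.4,"roll":0},{"hand":1,"dx":0.25,"dy":0,"dz":0.4,"roll":0},{"hand":1,"dx":0.25,"dy":0,"dz":0.4,"roll":0}]'; python3 go.py .61 .096 .025 -91
```

```text
t: 24.5
position: [0.5334, 0.0965, 0.0213]
tool_rot: [0.885, -0.004, 0.466, 0.024]
contact_force: [-2.7, 2.1, -2.0]
opening: 0.0005
t 24.5 pos [0.5334 0.0965 0.0213] yaw_y -91.7 zdir [ 0.824 -0.046 -0.565] F [-2.7  2.1 -2. ] open 0.0005
q [ 0.438  0.762  2.525  3.596  1.1   -1.541]
units dx,dy,dz [ 1.16 -0.04  1.53]
roll units -0.13
```

```bash
python3 -m pendant '[{"hand":1,"dx":0.3,"dy":0,"dz":0.4,"roll":0},{"hand":1,"dx":0.3,"dy":0,"dz":0.4,"roll":0},{"hand":1,"dx":0.25,"dy":0,"dz":0.35,"roll":0}]'; python3 go.py .62 .096 .025 -91;python3 - <<'E'
from h import *
f=manip.grab_frame("top");g=manip.grab_frame("scene")
crop(g,350,170,470,260,6,"s14.png");crop(f,185,150,325,270,5,"t14.png")
E
```

```text
t: 24.8
position: [0.597, 0.0937, 0.0285]
tool_rot: [0.884, -0.004, 0.467, 0.023]
contact_force: [-2.8, 0.9, -3.1]
opening: 0.0005
t 24.8 pos [0.597  0.0937 0.0285] yaw_y -91.6 zdir [ 0.826 -0.045 -0.562] F [-2.8  0.9 -3.1] open 0.0005
q [ 0.346  0.708  2.416  3.546  0.958 -1.625]
units dx,dy,dz [ 0.25 -0.08  0.52]
roll units -0.12
```

View pics/s14.png

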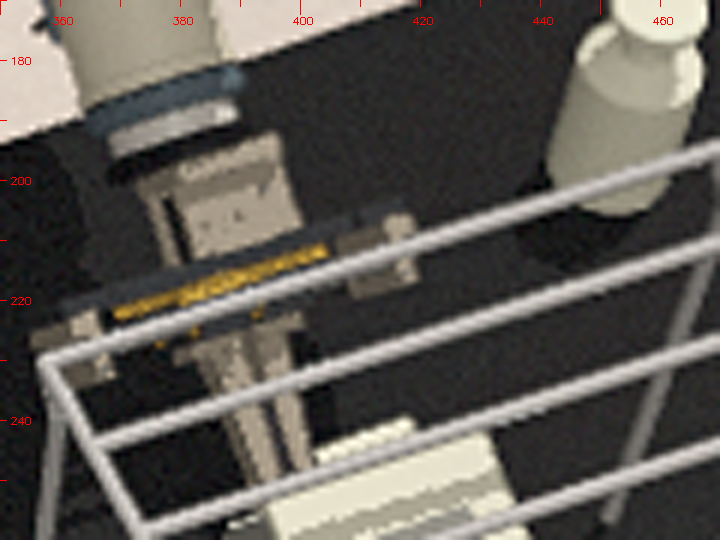

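View pics/t14.png

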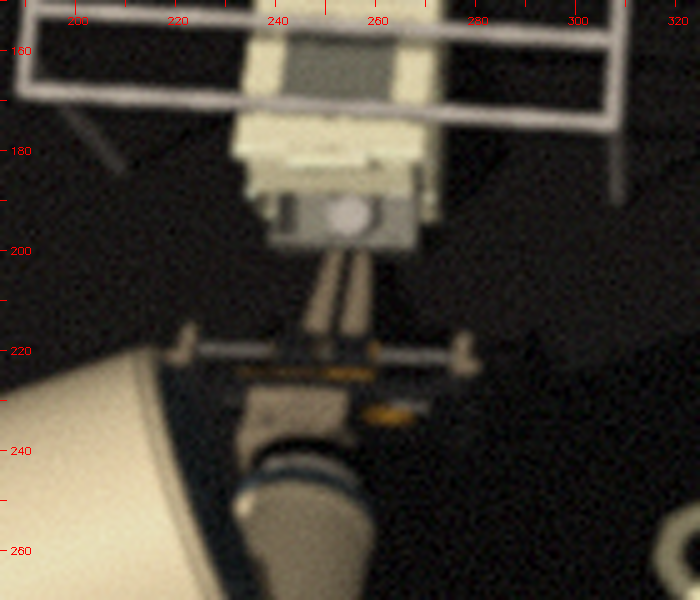

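The tray now shows about 27 mm out, with the tongs' rounded end at (254,193) inside it. I finish the push with small steps.

```bash
python3 -m pendant '[{"hand":1,"dx":0.15,"dy":-0.05,"dz":0.3,"roll":0},{"hand":1,"dx":0.1,"dy":0,"dz":0.2,"roll":0}]'; python3 go.py .62 .096 .025 -91
```

```text
t: 25.1
position: [0.6212, 0.094, 0.0293]
tool_rot: [0.882, -0.005, 0.47, 0.023]
contact_force: [-2.4, 1.3, -0.0]
opening: 0.0003
t 25.1 pos [0.6212 0.094  0.0293] yaw_y -91.8 zdir [ 0.83  -0.046 -0.556] F [-2.4  1.3 -0. ] open 0.0003
q [ 0.325  0.706  2.372  3.539  0.922 -1.643]
units dx,dy,dz [-0.11 -0.05  0.03]
roll units -0.16
```

```bash
python3 -m pendant '[{"hand":1,"dx":0.1,"dy":-0.05,"dz":0.2,"roll":0},{"hand":1,"dx":0.1,"dy":0,"dz":0.2,"roll":0}]'; python3 go.py .62 .096 .025 -91
```

```text
t: 25.3
position: [0.6276, 0.0931, 0.0253]
tool_rot: [0.885, -0.002, 0.464, 0.025]
contact_force: [-64.4, 8.0, 22.1]
opening: 0.0004
t 25.3 pos [0.6276 0.0931 0.0253] yaw_y -91.5 zdir [ 0.822 -0.045 -0.567] F [-64.4   8.   22.1] open 0.0004
q [ 0.314  0.705  2.356  3.533  0.893 -1.659]
units dx,dy,dz [-0.11 -0.07 -0.16]
roll units -0.1
```

The force rise to 64 N shows the tray is against its stop. I back off along the finger axis.

```bash
python3 -m pendant '[{"hand":1,"dx":-0.05,"dy":0,"dz":-0.2,"roll":0},{"hand":1,"dx":-0.1,"dy":0,"dz":-0.5,"roll":0},{"hand":1,"dx":-0.1,"dy":0,"dz":-0.7,"roll":0},{"hand":1,"dx":-0.1,"dy":0,"dz":-0.7,"roll":0},{"hand":1,"dx":0.1,"dy":0,"dz":-0.5,"roll":0}]'; python3 go.py .55 .095 .15 -91;python3 - <<'E'
from h import *
f=manip.grab_frame("top");g=manip.grab_frame("scene")
crop(g,350,170,470,260,6,"s15.png");crop(f,185,150,325,270,5,"t15.png")
E
```

```text
t: 25.8
position: [0.5307, 0.0966, 0.0772]
tool_rot: [0.886, -0.0, 0.463, 0.025]
contact_force: [0.2, 0.2, -0.7]
opening: 0.0007
t 25.8 pos [0.5307 0.0966 0.0772] yaw_y -91.4 zdir [ 0.82  -0.045 -0.57 ] F [ 0.2  0.2 -0.7] open 0.0007
q [ 0.44   0.548  2.545  3.654  0.922 -1.653]
units dx,dy,dz [ 1.77  0.11 -0.64]
roll units -0.08
```

View pics/s15.png

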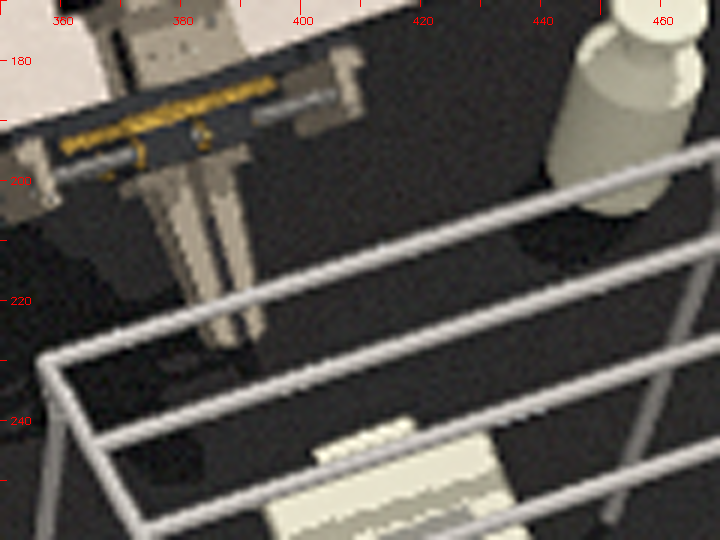

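View pics/t15.png

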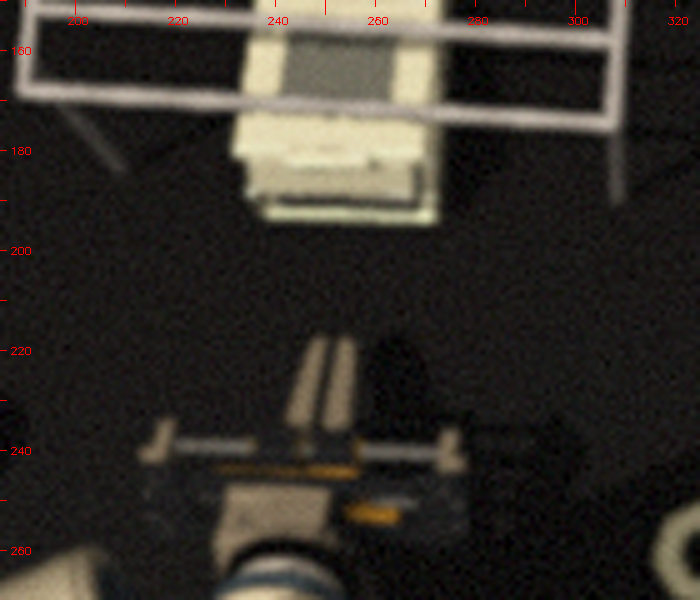

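The tray has disappeared under the hood, and only the base front edge at (255,192) remains in view. The hood is still raised. I rise, then come over the lip for the press.

```bash
python3 -m pendant '[{"hand":1,"dx":0.6,"dy":0,"dz":-0.3,"roll":0},{"hand":1,"dx":0.7,"dy":0,"dz":-0.2,"roll":0},{"hand":1,"dx":0.7,"dy":0,"dz":0,"roll":0},{"hand":1,"dx":0.4,"dy":0,"dz":0.2,"roll":0}]'; python3 go.py .645 .095 .17 -91
```

```text
t: 26.3
position: [0.5776, 0.101, 0.1627]
tool_rot: [0.887, 0.003, 0.461, 0.025]
contact_force: [-1.3, 0.0, 0.3]
opening: 0.0006
t 26.3 pos [0.5776 0.101  0.1627] yaw_y -91.1 zdir [ 0.818 -0.042 -0.574] F [-1.3  0.   0.3] open 0.0006
q [ 0.384  0.269  2.437  3.818  0.585 -1.957]
units dx,dy,dz [1.11 0.13 1.28]
roll units -0.02
```

```bash
python3 -m pendant '[{"hand":1,"dx":0.4,"dy":0.1,"dz":0.3,"roll":0},{"hand":1,"dx":0.3,"dy":0.05,"dz":0.4,"roll":0},{"hand":1,"dx":0.2,"dy":0,"dz":0.3,"roll":0},{"hand":1,"dx":0,"dy":0,"dz":0,"roll":0}]'; python3 go.py .645 .095 .14 -91;python3 - <<'E'
from h import *
f=manip.grab_frame("top");g=manip.grab_frame("scene")
crop(g,350,170,470,260,6,"s16.png");crop(f,185,150,325,270,5,"t16.png")
E
```

```text
t: 26.7
position: [0.6396, 0.0938, 0.175]
tool_rot: [0.885, 0.002, 0.465, 0.025]
contact_force: [-0.0, 0.3, 0.0]
opening: 0.0003
t 26.7 pos [0.6396 0.0938 0.175 ] yaw_y -91.2 zdir [ 0.824 -0.043 -0.565] F [-0.   0.3  0. ] open 0.0003
q [ 0.303  0.299  2.326  3.772  0.508 -1.987]
units dx,dy,dz [-0.64 -0.07  0.61]
roll units -0.03
```

View pics/s16.png

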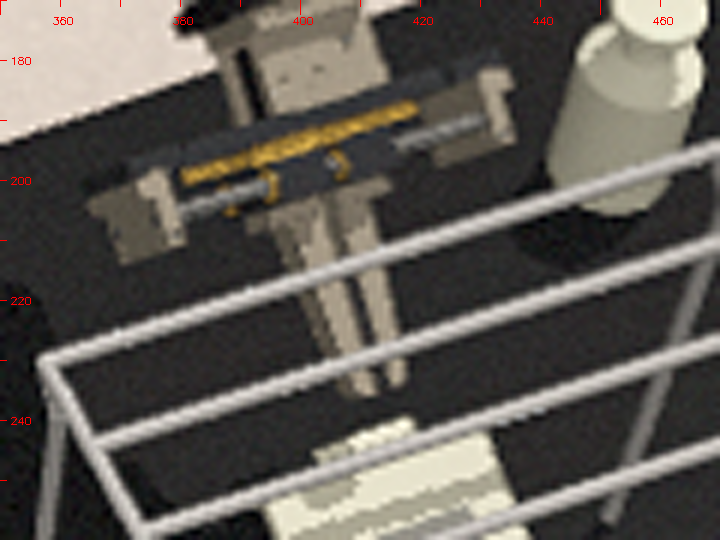

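View pics/t16.png

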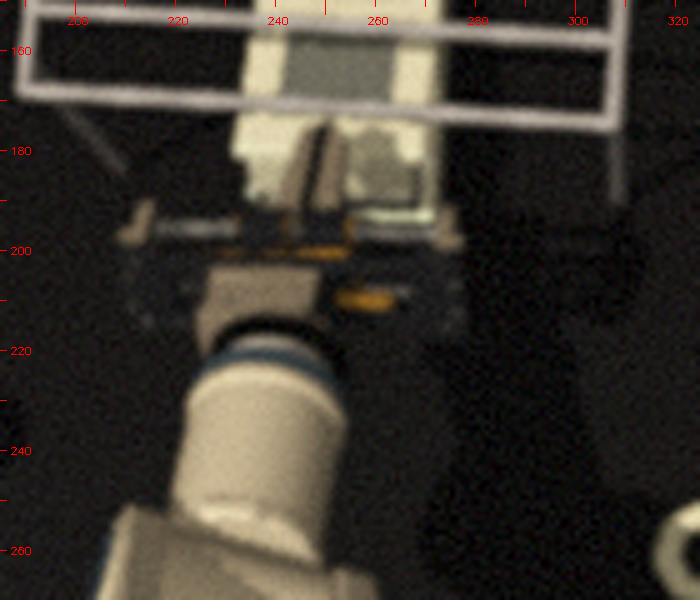

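The tips hang over the hood front, at top (250,175) and scene (413,235), behind the lip and well clear below the bars. I descend onto the hood.

```bash
python3 -m pendant '[{"hand":1,"dx":-0.4,"dy":0,"dz":0.4,"roll":0},{"hand":1,"dx":-0.5,"dy":0,"dz":0.4,"roll":0},{"hand":1,"dx":-0.3,"dy":0,"dz":0.25,"roll":0}]'; python3 go.py .648 .095 .10 -91
```

```text
t: 27.1
position: [0.643, 0.0916, 0.1103]
tool_rot: [0.885, 0.002, 0.465, 0.024]
contact_force: [-0.2, -0.1, 0.7]
opening: 0.0005
t 27.1 pos [0.643  0.0916 0.1103] yaw_y -91.0 zdir [ 0.824 -0.04  -0.566] F [-0.2 -0.1  0.7] open 0.0005
q [ 0.293  0.471  2.34   3.606  0.664 -1.803]
units dx,dy,dz [-0.14 -0.1   0.24]
roll units -0.01
```

```bash
python3 -m pendant '[{"hand":1,"dx":-0.25,"dy":-0.05,"dz":0.2,"roll":0},{"hand":1,"dx":-0.2,"dy":0,"dz":0.15,"roll":0}]'; python3 go.py .645 .095 .085 -91;python3 - <<'E'
from h import *
f=manip.grab_frame("top");g=manip.grab_frame("scene")
crop(g,350,200,470,290,6,"s17.png")
E
```

```text
t: 27.3
position: [0.6418, 0.0926, 0.0845]
tool_rot: [0.886, 0.003, 0.464, 0.024]
contact_force: [-0.5, 0.4, 8.0]
opening: 0.001
t 27.3 pos [0.6418 0.0926 0.0845] yaw_y -91.0 zdir [ 0.822 -0.04  -0.568] F [-0.5  0.4  8. ] open 0.001
q [ 0.296  0.539  2.342  3.574  0.725 -1.759]
units dx,dy,dz [ 0.06 -0.06  0.06]
roll units 0.01
```

View pics/s17.png

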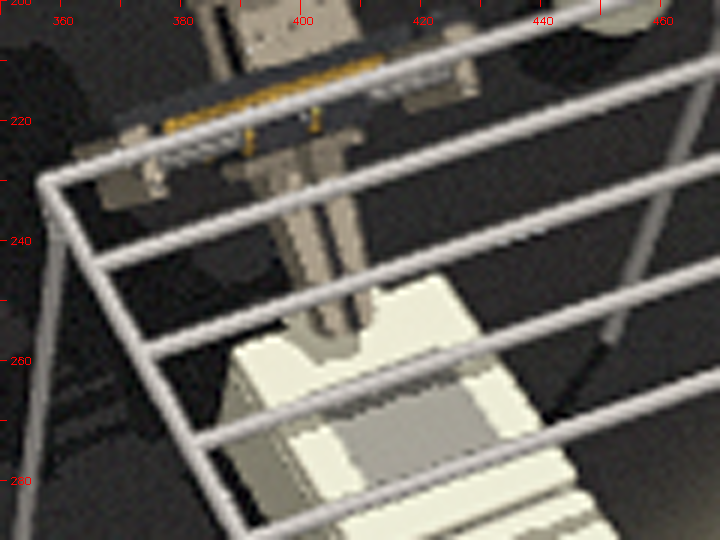

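The hood has moved down under the fingers, with contact at (406,257) and 8 N, so it is at or near the catch. I press on in small steps.

```bash
python3 -m pendant '[{"hand":1,"dx":-0.15,"dy":0,"dz":0.12,"roll":0}]'; python3 go.py; python3 -m pendant '[{"hand":1,"dx":-0.15,"dy":0,"dz":0.12,"roll":0}]'; python3 go.py
```

```text
t: 27.5
position: [0.6429, 0.0925, 0.0812]
tool_rot: [0.883, 0.004, 0.469, 0.025]
contact_force: [-64.9, 3.8, 92.2]
opening: 0.0003
t 27.5 pos [0.6429 0.0925 0.0812] yaw_y -90.9 zdir [ 0.828 -0.04  -0.559] F [-64.9   3.8  92.2] open 0.0003
q [ 0.296  0.557  2.344  3.563  0.754 -1.746]
t: 27.6
position: [0.643, 0.0924, 0.0809]
tool_rot: [0.879, 0.006, 0.476, 0.025]
contact_force: [-79.4, 6.1, 102.9]
opening: 0.0005
t 27.6 pos [0.643  0.0924 0.0809] yaw_y -90.8 zdir [ 0.837 -0.039 -0.545] F [-79.4   6.1 102.9] open 0.0005
q [ 0.297  0.571  2.35   3.55   0.789 -1.733]
```

That press was too firm: 130 N by the reading on the second step. I back off straight away.

```bash
python3 -m pendant '[{"hand":1,"dx":0.25,"dy":0,"dz":-0.25,"roll":0},{"hand":1,"dx":0.3,"dy":0,"dz":-0.4,"roll":0},{"hand":1,"dx":0.3,"dy":0,"dz":-0.8,"roll":0},{"hand":1,"dx":0.2,"dy":0,"dz":-1,"roll":0},{"hand":1,"dx":0.2,"dy":0,"dz":-1,"roll":0}]'; python3 go.py;python3 - <<'E'
from h import *
f=manip.grab_frame("top");g=manip.grab_frame("scene")
crop(g,350,200,470,290,6,"s18.png");crop(f,185,120,325,240,5,"t18.png"); cv2.imwrite("pics/s18f.png",g["color"][:,:,::-1])
E
```

```text
t: 28.1
position: [0.5473, 0.0999, 0.1972]
tool_rot: [0.88, 0.008, 0.474, 0.026]
contact_force: [-0.1, -0.5, 1.3]
opening: 0.0003
t 28.1 pos [0.5473 0.0999 0.1972] yaw_y -90.6 zdir [ 0.835 -0.038 -0.549] F [-0.1 -0.5  1.3] open 0.0003
q [ 0.424  0.15   2.488  3.914  0.572 -2.049]
```

View pics/s18.png

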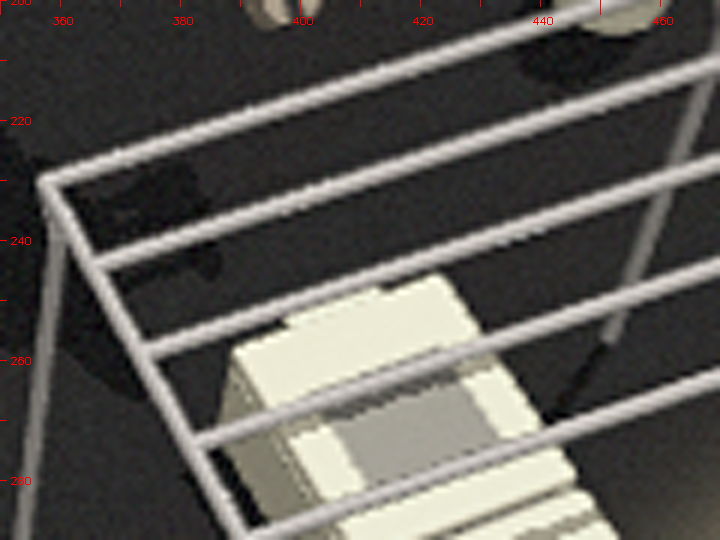

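View pics/t18.png

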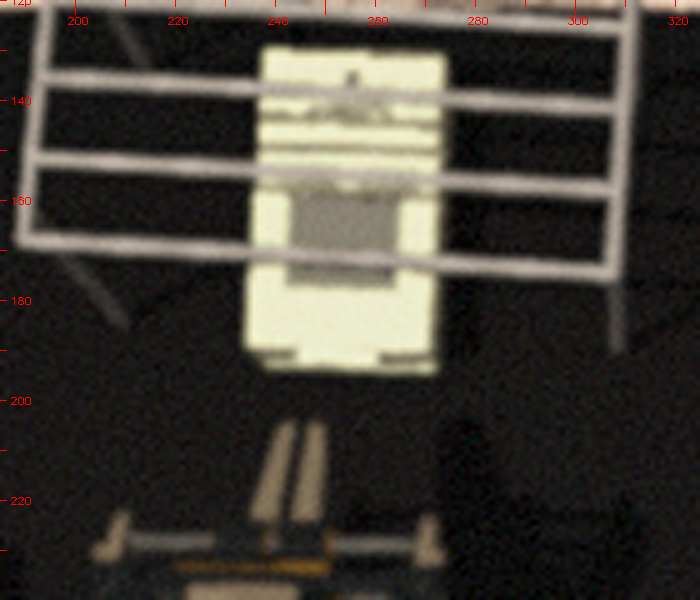

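View pics/s18f.png

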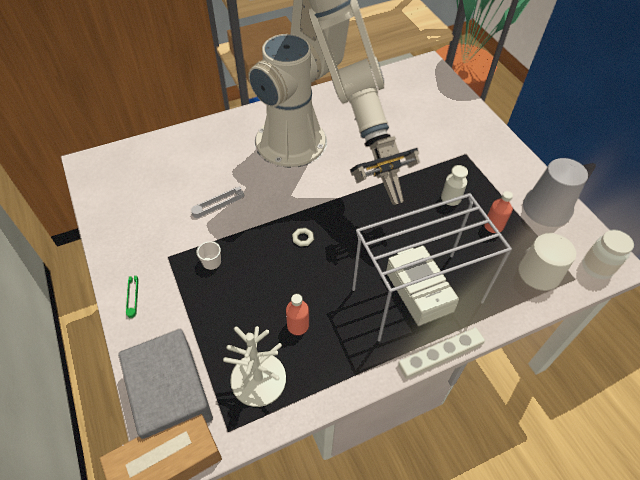

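Run:
```python
from h import *
np.set_printoptions(precision=4,suppress=True)
f=manip.grab_frame("top"); g=manip.grab_frame("scene")
for a,b in(((234.2,189.6),(423,245.8)),((271.8,190.2),(389,258.3)),((237.5,129.8),(458.6,298.6)),((274,131),(422,311.6))):
    X=two(f,a,g,b); print(X, proj(f,X)-a, proj(g,X)-b)
for n,a,z in(("bb cap",(371.5,167.5),.155),): print(n,toz(f,a,z))
crop(g,385,230,475,315,8,"s19.png")
b=cv2.imread("pics/top0.png")[:,:,::-1]; d=np.abs(b.astype(int)-f["color"]).max(2)
for n,(u,v) in dict(ba=(147,193),bb=(370,175),teether=(326,261),disp=(163,240),cup=(419,271)).items(): print(n,np.percentile(d[v-16:v+17,u-16:u+17],99))
```

```text
[0.626  0.1536 0.0709] [[-0.5044 -0.2653]] [[-0.6128  0.0684]]
[0.6254 0.0392 0.0748] [[-1.1237 -0.5643]] [[-1.3639  0.1119]]
[0.8165 0.1493 0.0743] [[-0.1969 -0.1124]] [[-0.2701  0.0279]]
[0.8121 0.0354 0.08  ] [[-0.6123 -0.3306]] [[-0.8321  0.0675]]
bb cap [ 0.6783 -0.2606  0.155 ]
ba 16.0
bb 17.0
teether 16.0
disp 15.0
cup 16.0
```

View pics/s19.png

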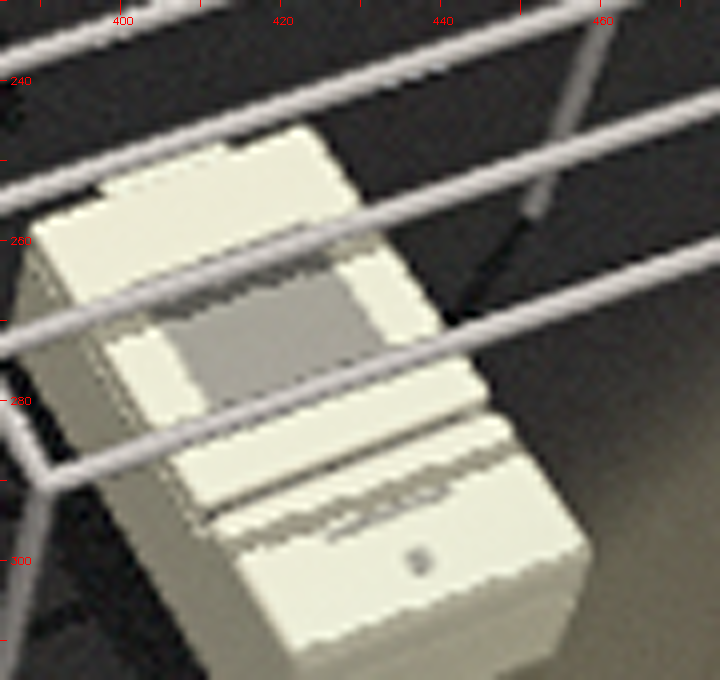

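Run:
```python
from plant import manip
print(manip.close_job(), manip.observe()["t"])
```

```text
the job is handed in; nothing more can be done
the job is handed in; nothing more can be done
```

The job is handed in at about 28 s. The end state looks right, but I broke the stated wrist force limit on the last press, so it may be judged a fail.

**What I did:**
- I picked the smaller grey tongs off the board, after a first lift that came up empty because I raised before the fingers had closed.
- I laid them flat and lengthwise in the tray and let go. Then I leaned the gripper back, pushed the tray against its stop and pressed the hood down. The rows have no lean axis, so I got the lean by pressing gently at the arm's reach limit.

**What the last checks showed:**
- **Hood:** its front corners measure about 0.073 m high, against 0.077 m expected when shut; ajar would be about 11 mm higher. The fixed roof measures 0.074–0.080 m, so the hood is level with it.
- **Tray:** it is out of sight under the hood. I saw the tongs in it until it was about 27 mm from home, but not since.
- **Bystanders:** the bottles, teether, dispenser and cup are unchanged in the top view.
- **Shelf and arm:** I saw no sign that the shelf was touched. The arm ended clear of everything.

**What went wrong:**
- **Wrist force:** the second of the two final press steps read about 130 N in total (-79, 6, 103 N), over the 120 N limit. I sent it without waiting for the first reading, which was already about 113 N.
- **Other force peaks:** there was a 79 N reading when the elbow reached its limit and about 68 N at the tray stop.
- **Elbow range:** while extending and leaning, the elbow joint read 0.057–0.059 rad. That is just under the stated lower limit of 0.06.

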